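# Set the bar scale's overload stop and weigh out the fruit

## Task

Get the bar scale ready and load it with fruit. Lay the low end of the setting block on the anvil under the scale's stop screw, turn the screw down with the driver until the block just drags beneath its foot, draw the block out and put block and driver back on the chopping board. Then stand the empty bowl in the middle of the pan, press the tare button right down, put every lime and lemon that lies on the left of the worktop into the bowl, and leave everything else alone.

Things in the scene. Friction and masses are not known exactly. Their poses are not given: they have to be found in the camera images.
- scale: Bar scale, fixed to the worktop; origin under it on the worktop, x to its back, y to its left, z up. Left part: steel housing 200 x 165 mm, 37 mm high, centred at y = +72 mm, with the round pan and, front right, the tare button. Right part: the overload stop: an anvil plate with a post behind it whose arm carries the vertical stop screw over the anvil at x = 0, y = -75 mm.
- anvil (a point): Point on the anvil's top below the screw axis, z = 20 mm in the scale's frame, whose axes it has. In that frame the anvil spans x -40 to 40, y -165 to -10 mm; the post x 40 to 66, y -93 to -57; the grey arm x -18 to 66, y -91 to -59, z 68 to 84 mm. The way under the screw is open from the right (-y) side.
- foot (a point): Centre of the lower face of the screw's white nylon foot (18 mm across) when not pressed; 28 to 31 mm over the anvil at the start, sinks with the screw. Pressed on something, the foot gives way upward by up to 3 mm against a spring of 4 N per mm; this point does not show that give. Axes as the scale's.
- screw_head (a point): On the screw axis, on top of the head's flat round flange (36 mm across), where the driver's lower rim rests; an upright tab 20 mm long (along this point's x), 6 mm thick (its y) and 12 mm high stands on the flange. Turns and sinks with the screw.
- stop_screw (a joint): Turn of the stop screw, rad; grows as it is turned clockwise seen from above, which lowers the foot by 8 mm a turn (1.27 mm per rad): the foot is 32 mm over the anvil at 0 rad. Friction 0.05 N m; it stays where left.
- pan (a point): Centre of the top of the round steel pan, 144 mm across, 48 mm above the worktop.
- tare_top (a point): Centre of the top of the round grey tare push button (24 mm across), pressed straight down; about 5 N takes it to its end, 6 mm down.
- tare (a joint): Travel of the tare button, m: 0 up, 0.006 fully pressed; springs back.
- board: Brown chopping board, 180 (its x) x 260 (its y) x 21 mm, fixed. Origin at the centre of its underside; top 21 mm above it.
- block_grip (a point): Loose stepped aluminium setting block, 0.22 kg, 135 mm long (its x), 30 mm wide, underside flat: a high end 45 mm long and 44 mm high, and a low end 90 mm long and 24 mm high. This point is the centre of the high end, 22 mm above the underside; x points to the low end, which spans x = 22.5 to 112.5 mm from here.
- block_mid (a point): Point on the top face of the setting block's low end, on its middle line, 87.5 mm from block_grip along the block's x, 24 mm above the underside: the part that goes beneath the screw.
- driver_grip (a point): Loose driver, 0.15 kg, 86 mm high, upright on its socket. Point: centre of its paddle handle (40 mm along its x, 16 mm thick along y, 56 mm high), 58 mm above the lower rim. Steel socket below, 36 x 29 mm, slot 26 (x) by 11 mm (y), 18 mm deep: it goes over the screw's tab either way round, the rim rests on the flange and the driver stands there by itself.
- bowl: Loose white bowl, 130 mm across the rim, 58 mm high, flat foot 80 mm across, 0.2 kg, wall about 5 mm, floor 9 mm. Origin at the centre of its underside.
- bowl_rim (a point): Centre of the bowl's mouth, 57 mm above its underside; the rim lies about 62 mm from here all round.
- lime_a_mid (a point): Lime 53 x 43 x 44 mm, to be weighed (may be absent). Its origin is at its centre, half-way up as it starts; it can roll if pushed.
- lime_b_mid (a point): Lime 57 x 48 x 48 mm, to be weighed (may be absent). Its origin is at its centre, half-way up as it starts; it can roll if pushed.
- lime_c_mid (a point): Lime 53 x 43 x 44 mm, to be weighed (may be absent). Its origin is at its centre, half-way up as it starts; it can roll if pushed.
- lemon_mid (a point): Lemon 67 x 51 x 49 mm, longest along its x, to be weighed (may be absent). Its origin is at its centre, half-way up as it starts; it can roll if pushed.
- jar: Cherry jar with a green lid, 62 mm across, 86 mm high, not part of the job. Origin under its centre.
Things that resemble listed ones, but are neither listed nor needed, are in the scene too. Leave any blue or orange look-alike of the part that bears lime_a_mid alone.

How it is judged:
By the outcome, as a careful person would: the job done as asked, in the order asked, and still so for the second after the job is handed in, with the robot touching nothing.
Of lime_a, lime_b, lime_c, lemon only 2 to 3 are there at a start; the rules pass over those that are not, and their reading is None.
At some moment in a run one of bowl may be knocked a few centimetres aside while the robot is not near it.
It also fails if it takes over 210 s, if anything falls off the work surface, if the arm or the gripper's body presses on something with over 40 N, if the wrist force passes 120 N, or if a joint passes its speed limit or range.

## Robot

A 6-joint arm with a two-finger parallel gripper is mounted at the origin on a cart in front of the work surface, level with it; the furniture and walls round the work are solid. World frame = base frame: x ahead of the robot, y to its left, z up, the work surface at z = 0. Lengths are in m, angles in rad, forces in N, time in s.
With the tool pointing down it reaches from about 0.375 to 0.975 m from the base axis. Payload 3.8 kg.
Tool frame: the origin (TCP) lies on the centre line of the jaws, within the pads' length; the fingertips stand 22 mm ahead of it and the grasp point (between the pads) lies 3 mm ahead of it; z points along the fingers, y is the line along which they close (so a half turn about z gives the same grasp; the last joint's range is limited). The gripper opens to 88 mm and grips with 3 to 60 N. Pads are 18 mm wide; open, the fingers measure 123 mm over their backs; the gripper's body (75 mm by 187 mm) begins 45 mm behind the grasp point.
Start: joints at [-1.322, 0.264, 1.604, -0, 1.274, -0.037], TCP at [0.19, -0.648, 0.261] pointing down, gripper open.
Joint ranges: [-2.63, 2.63], [-0.94, 2.18], [0.31, 2.57], [-1.31, 4.45], [0, 2.66], [-2.55, 2.55]. Speed limits (rad/s): [2.57, 2.57, 3.14, 3.14, 3.14, 3.14].

## Interface

Orientations are given as a rotation vector (axis times angle).
In Python, from bench import env, vision gives the robot as it stands.
- The arm moves only by the tool play_rows, never from a script. Its arguments are lists of equal length, an entry for each row: "delta_pos": the shift along the tool's x, y, z each as a share of 0.75 m, from -1 to 1, a list of three; "rotation": the turn, a rotation vector about the tool's x, y, z each as a share of 360 degrees, from -1 to 1, a list of three; "grip": the opening, from -1 (shut) to 1 (fully open). A call has 1 to 8 rows; each row shifts and turns the commanded pose from where the row before left it, along the tool's axes as they then stand; what a row does not reach is not made up. A row lasts 1/12 s, in which the tool goes at most 41.7 mm and 7.16 degrees, less where a joint would pass 70% of its speed; a pose out of reach is approached as far as the arm can. A call with a number of a shift or a turn outside -1 to 1 is refused whole. A call with a gripper value outside its range is refused whole. The fingers move at their own pace and stop on an object; "squeeze" is the grip in N (left out, the last holds). Time passes only in rows, so rows that do not move let the fingers close. It gives the time, the measured TCP pose, the force, the opening and the grip force at its end, in the units of the state.
- env.state(): the state, without advancing time (a new reading comes with each control period).
- vision.capture(name): name is "scene" or "top" or "wrist"; returns a dict with "pixels" (480x640x3 uint8, red, green, blue), "depth" (480x640 float32, m along the optical axis (not along the pixel's ray), 0 where there is no reading), "camera_matrix" (3x3 intrinsics, pixels), "xyz" and "attitude" of the camera in the world. Camera axes: x right, y down, z forward; pixel columns grow to the right and rows downward; lengths in m; the calibration is good to about 2 mm. A picture is of the moment at which its call begins.
- env.hand_in(): hands the job in; it is judged then, once.
The state is a dict: "time": time; "joint_positions": joint angles; "joint_velocities": joint speeds; "joint_torque": joint torques, N m; "position": TCP position; "orientation": TCP orientation; "contact_force": force on the tool from outside, world axes, zero at the start; "torque": the same for the moment, N m; "opening": finger opening in m; "gripper_force": force on a finger pad.
Only numpy, scipy, OpenCV 4.12 (cv2) and the standard library are available. Lean on these libraries where they do the work, as an engineer would, in place of code of your own. Each camera call takes 0.05 s, during which the arm holds its last target. There are 200 camera calls.

## Working session

There is one attempt and no reset: what is moved stays moved. The work goes in short steps, Python scripts to look and compute and a tool call to move; the robot and the scene stay as the last step left them, time stands still between calls to the robot, and variables do not carry over. Pictures are saved under pics/ and viewed, at most 14 in all, crops included, and the job is handed in when it is done.

Besides the shell and the picture viewer there is one more tool, called after "Request:" as name(argument=value, ...) on one line, values as JSON. play_rows: Moves the arm, as the interface text tells. Its arguments: {"type":"object","properties":{"delta_pos":{"type":"array"},"rotation":{"type":"array"},"grip":{"type":"array"},"squeeze":{"type":"number"}},"required":["delta_pos","rotation","grip"]}

```bash
ls; mkdir -p pics; cat > h.py <<'E'
import numpy as np, cv2
from scipy.spatial.transform import Rotation as R
from bench import env, vision
def cap(n):
    c=vision.capture(n); a=np.array(c["attitude"],float)
    M=a if a.shape==(3,3) else (R.from_rotvec(a).as_matrix() if a.size==3 else R.from_quat(a).as_matrix())
    K=c["camera_matrix"]; d=c["depth"]; v,u=np.mgrid[:480,:640]
    P=np.stack([(u-K[0,2])/K[0,0]*d,(v-K[1,2])/K[1,1]*d,d],-1)@M.T+np.array(c["xyz"])
    P[d==0]=np.nan
    return c["pixels"],P,c
def save(n,p,s=1): cv2.imwrite(n,cv2.resize(p[...,::-1],None,fx=s,fy=s,interpolation=cv2.INTER_CUBIC))
E
python3 - <<'E'
from h import *
print(env.state())
for n in ("top","scene"):
    p,P,c=cap(n); save(f"pics/{n}0.png",p); print(n,c["xyz"],c["attitude"],c["camera_matrix"])
    np.savez(f"/tmp/{n}0.npz",p=p,P=P)
E
```

```text
pics
{'time': 0.0, 'joint_positions': array([-1.32189313e+00,  2.64712706e-01,  1.60533762e+00, -4.68355970e-05,
        1.27369836e+00, -3.69037749e-02]), 'joint_velocities': array([-1.69711211e-04, -7.18203217e-04, -1.07771593e-03,  8.36894384e-04,
       -1.18105280e-03,  5.14240092e-05]), 'joint_torque': array([-7.38515137e-04, -5.02113926e+01, -3.56877422e+01,  7.26138172e-02,
        2.94194743e-02, -1.54434615e-04]), 'position': array([ 0.19012635, -0.64699523,  0.25943485]), 'orientation': array([-3.10744884e+00, -4.47134803e-01,  4.27952667e-04]), 'contact_force': array([ 0.25404688, -0.66488292,  0.38109213]), 'torque': array([ 0.00992696, -0.00509714, -0.04352821]), 'gripper_force': 0.0, 'opening': 0.08816382970839816}
top [ 0.39116756 -0.00545118  1.51031448] [-2.14728586  2.18216642 -0.14496898] [[530.91675553   0.         313.17698576]
 [  0.         530.91675553 237.40418193]
 [  0.           0.           1.        ]]
scene [-0.51093849  0.66265862  0.80612278] [-1.17977057  2.04111649 -1.2177631 ] [[603.4919858    0.         315.81442613]
 [  0.         603.4919858  229.79844998]
 [  0.           0.           1.        ]]
```

View pics/top0.png

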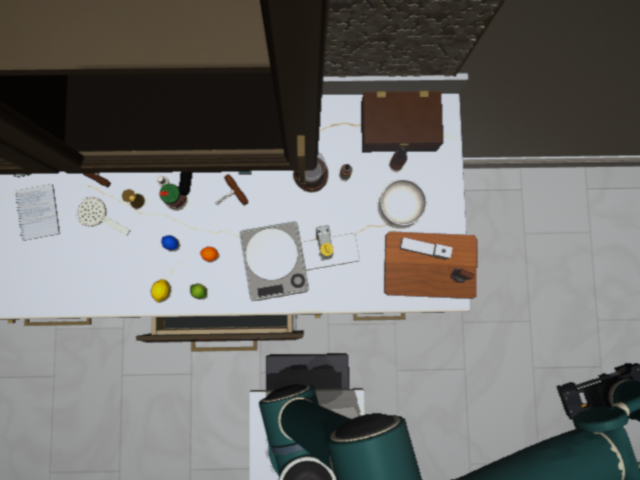

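View pics/scene0.png

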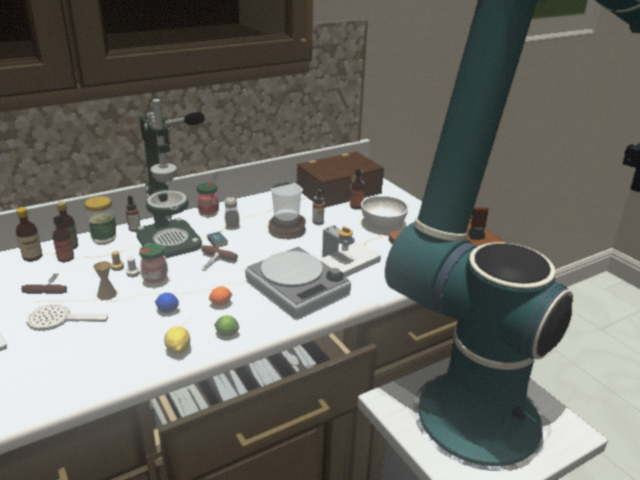

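Top view: board at (431,265), with the block at (426,248) and driver at (462,275). Bowl at (402,203), scale housing at (275,260), screw at (326,248). Lemon at (160,290) and lime at (198,291); blue and orange look-alikes at (170,243) and (209,254). No other lime is visible.

```bash
python3 - <<'E'
from h import *
z=np.load("/tmp/top0.npz");p,P=z["p"],z["P"]
save("pics/crop1.png",p[180:310,235:485],3.2)
def at(u,v): return np.round(P[v,u],4)
for n,u,v in [("lemon",160,290),("lime",198,291),("pan",272,253),("tare",297,281),("screw",326,248),("bowlc",402,203),("block",426,248),("drv",462,275),("blue",170,243),("or",209,254),("jar",170,193)]: print(n,at(u,v))
X,Y,Z=P[...,0],P[...,1],P[...,2]
def rect(m,name):
    m=m.astype(np.uint8); n,l,s,c=cv2.connectedComponentsWithStats(m)
    k=1+np.argmax(s[1:,4]); q=P[l==k][:,:2]; r=cv2.minAreaRect((q*1000).astype(np.float32)); print(name,r,s[k,4],np.nanmean(P[l==k],0).round(4))
vv,uu=np.mgrid[:480,:640]
B=lambda a,b,c,d:(uu>=a)&(uu<b)&(vv>=c)&(vv<d)
rect(B(380,482,225,305)&(Z>.012)&(Z<.032),"board")
rect(B(395,455,230,265)&(Z>.036)&(Z<.052),"blocklow")
rect(B(395,455,230,265)&(Z>.056)&(Z<.072),"blockhigh")
rect(B(445,482,260,290)&(Z>.04),"driver")
rect(B(235,312,215,305)&(Z>.03)&(Z<.06),"housing")
rect(B(240,305,220,285)&(Z>.044)&(Z<.056),"pan")
rect(B(304,370,225,275)&(Z>.012)&(Z<.028),"anvil")
rect(B(375,430,175,230)&(Z>.045)&(Z<.07),"bowlrim")
for n,b in (("lemon",B(145,176,275,305)),("lime",B(186,212,280,303))):rect(b&(Z>.008),n)
rect(B(310,340,220,262)&(Z>.06),"armscrew")
print(np.nanmax(Z[235:262,315:340]))
E
```

```text
lemon [0.4306 0.3949 0.0503]
lime [0.4263 0.2922 0.0469]
pan [0.5275 0.0891 0.047 ]
tare [0.4487 0.0208 0.0585]
screw [ 0.5328 -0.0582  0.1088]
bowlc [ 0.6683 -0.282   0.0158]
block [ 0.5351 -0.3393  0.0424]
drv [ 0.4558 -0.4192  0.1001]
blue [0.5601 0.3715 0.0435]
or [0.528  0.264  0.0407]
jar [0.6926 0.3632 0.0839]
board ((491.1435546875, -357.078125), (262.57159423828125, 180.6085662841797), 86.56501007080078) 5018 [ 0.4858 -0.3535  0.0211]
blocklow ((537.7655029296875, -329.7259826660156), (119.27745056152344, 31.713455200195312), 76.51876831054688) 374 [ 0.5399 -0.3177  0.0449]
blockhigh ((525.2202758789062, -382.33892822265625), (47.56056213378906, 31.380422592163086), 73.98735046386719) 187 [ 0.5246 -0.3806  0.0652]
driver ((457.6930236816406, -430.0959777832031), (40.294189453125, 31.75883674621582), 52.593544006347656) 199 [ 0.4566 -0.4256  0.0825]
housing ((508.05316162109375, 84.93620300292969), (199.85540771484375, 164.30003356933594), 9.001503944396973) 4117 [0.5065 0.0842 0.0443]
pan ((525.6663818359375, 91.17980194091797), (144.74026489257812, 145.11195373535156), 34.620887756347656) 1933 [0.5248 0.0902 0.0487]
anvil ((534.3522338867188, -72.07840728759766), (83.13517761230469, 155.7167510986328), 9.034139633178711) 1277 [ 0.5301 -0.0758  0.0205]
bowlrim ((664.2522583007812, -278.8948669433594), (127.33645629882812, 130.08399963378906), 86.59658813476562) 271 [ 0.6689 -0.2834  0.0552]
lemon ((432.1670837402344, 400.7010803222656), (55.29261016845703, 51.92622375488281), 30.452774047851562) 337 [0.4307 0.3976 0.0401]
lime ((428.451416015625, 299.4670715332031), (52.15672302246094, 41.93787384033203), 88.60132598876953) 220 [0.4267 0.2941 0.036 ]
armscrew ((554.7509155273438, -57.447120666503906), (84.20648193359375, 36.413352966308594), 9.745569229125977) 391 [ 0.5548 -0.0565  0.0897]
0.11535134954142023
```

View pics/crop1.png

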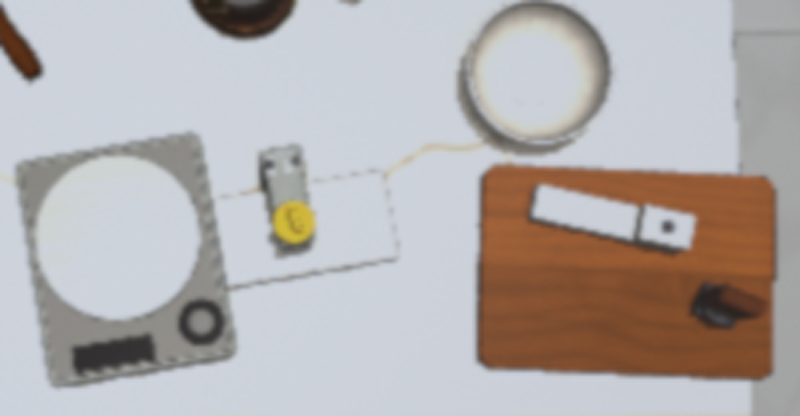

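The crop shows the scale yawed about +9°, the yellow flange at (293,222), the block's high end at (667,228) with its low end to the left, and the driver at (730,303).

```bash
cat >> h.py <<'E'
def plan(*wps):
    """wps: (x,y,z,yaw_deg); rotate first, then shift. prints shares in tool axes"""
    s=env.state(); p=np.array(s["position"]); M=R.from_rotvec(s["orientation"])
    print("t %.2f pos %s F %s op %.4f gf %.1f j6 %.2f"%(s["time"],p.round(4),np.round(s["contact_force"],2),s["opening"],s["gripper_force"],s["joint_positions"][5]))
    for w in wps:
        T=R.from_euler("z",w[3],degrees=True)*R.from_euler("x",180,degrees=True)
        rv=(M.inv()*T).as_rotvec()/(2*np.pi); d=T.inv().apply(np.array(w[:3])-p)/0.75
        j1=np.degrees(np.arctan2(w[1],w[0]))-2; print(w,"rot",rv.round(4),"n%.1f"%(np.linalg.norm(rv)/.0199),"dpos",d.round(4),"n%.1f"%(np.linalg.norm(d)/.0556),"j6~%.0f"%(j1+90-w[3]))
        p=np.array(w[:3]);M=T
E
python3 -c "
from h import *
plan((.49,-.40,.28,76.2))"
```

```text
t 0.10 pos [ 0.1901 -0.6471  0.2595] F [0.51 0.14 0.7 ] op 0.0880 gf 0.0 j6 -0.04
(0.49, -0.4, 0.28, 76.2) rot [-0.0003 -0.0002 -0.1662] n8.4 dpos [ 0.4153  0.3097 -0.0273] n9.3 j6~-27
```

Request:
play_rows(delta_pos=[[0,0,0],[0,0,0],[0,0,0],[0,0,0],[0,0,0],[0,0,0],[0,0,0],[0,0,0]], rotation=[[0,0,-0.0185],[0,0,-0.0185],[0,0,-0.0185],[0,0,-0.0185],[0,0,-0.0185],[0,0,-0.0185],[0,0,-0.0185],[0,0,-0.0185]], grip=[1,1,1,1,1,1,1,1])

```text
time: 0.77
position: [0.1902, -0.6472, 0.2599]
orientation: [-2.573, -1.801, -0.001]
contact_force: [-0.7, 0.1, 0.2]
opening: 0.0883
gripper_force: 0.0
```

Request:
play_rows(delta_pos=[[0,0,0],[0.0415,0.031,-0.0027],[0.0415,0.031,-0.0027],[0.0415,0.031,-0.0027],[0.0415,0.031,-0.0027],[0.0415,0.031,-0.0027],[0.0415,0.031,-0.0027],[0.0415,0.031,-0.0027]], rotation=[[0,0,-0.0182],[0,0,0],[0,0,0],[0,0,0],[0,0,0],[0,0,0],[0,0,0],[0,0,0]], grip=[1,1,1,1,1,1,1,1])

```text
time: 1.43
position: [0.4012, -0.4732, 0.2744]
orientation: [-2.472, -1.938, 0.0]
contact_force: [0.2, -0.2, 0.4]
opening: 0.0882
gripper_force: 0.0
```

Request:
play_rows(delta_pos=[[0.0415,0.031,-0.0027],[0.0415,0.031,-0.0027],[0.0415,0.031,-0.0027],[0,0,0],[0,0,0]], rotation=[[0,0,0],[0,0,0],[0,0,0],[0,0,0],[0,0,0]], grip=[1,1,1,1,1])

```text
time: 1.85
position: [0.4917, -0.399, 0.2805]
orientation: [-2.468, -1.943, 0.0]
contact_force: [-0.9, -0.1, -0.9]
opening: 0.0876
gripper_force: 0.0
```

```bash
python3 - <<'E'
from h import *
p,P,c=cap("wrist"); save("pics/w1.png",p); np.savez("/tmp/w1.npz",p=p,P=P); print(c["xyz"])
plan()
Z=P[...,2]
def rect(m,name):
    m=m.astype(np.uint8); n,l,s,c=cv2.connectedComponentsWithStats(m)
    for k in range(1,n):
      if s[k,4]>300:
        q=P[l==k]; r=cv2.minAreaRect((q[:,:2]*1000).astype(np.float32)); print(name,np.round(r[0]+r[1]+(r[2],),1),s[k,:],q.mean(0).round(4))
rect((Z>.036)&(Z<.052),"low"); rect((Z>.061)&(Z<.069),"high"); rect(Z>.095,"drv")
E
```

```text
[ 0.50876485 -0.32571936  0.40505522]
t 1.90 pos [ 0.4905 -0.4001  0.2804] F [ 0.05 -0.11 -0.21] op 0.0881 gf 0.0 j6 -0.48
low [ 698.1 -305.1  110.4   39.7   50.6] [ 456    0   89  118 1545] [ 0.7137 -0.2967  0.0432]
low [ 776.7 -280.4   11.4   36.1   38.4] [578   0  36  30 484] [ 0.7732 -0.2791  0.0439]
low [ 537.5 -334.6  129.3   30.1   76.1] [ 330   71   35  139 3138] [ 0.5419 -0.315   0.0458]
high [ 526.2 -381.    44.8   30.2   76.3] [ 331  171   32   47 1449] [ 0.5261 -0.3802  0.0658]
drv [ 459.9 -429.6   39.1   16.    66.6] [280 247  22  44 720] [ 0.4608 -0.4277  0.1064]
drv [ 495.  -388.6   48.2  162.    76.4] [    0   292   640   188 79223] [ 0.4973 -0.3787  0.3387]
```

View pics/w1.png

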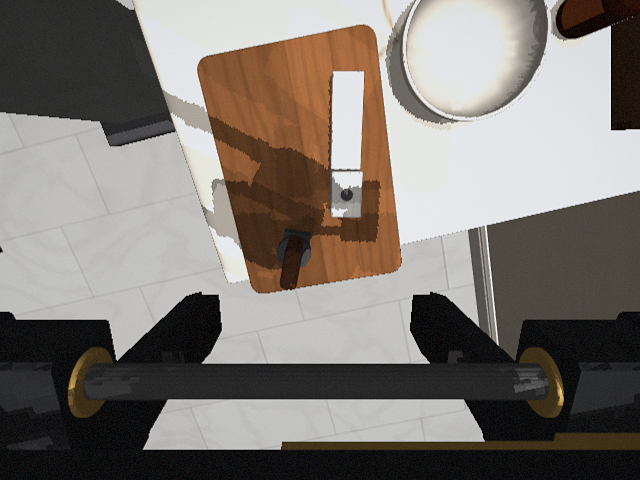

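```bash
python3 -c "
from h import *
plan((.5274,-.3761,.15,76.2),(.5274,-.3761,.049,76.2),(.5274,-.3761,.075,76.2))"
```

```text
t 1.90 pos [ 0.4905 -0.4001  0.2804] F [ 0.05 -0.11 -0.21] op 0.0881 gf 0.0 j6 -0.48
(0.5274, -0.3761, 0.15, 76.2) rot [-0.0002  0.      0.0004] n0.0 dpos [0.0428 0.0401 0.1738] n3.3 j6~-24
(0.5274, -0.3761, 0.049, 76.2) rot [0. 0. 0.] n0.0 dpos [ 0.     -0.      0.1347] n2.4 j6~-24
(0.5274, -0.3761, 0.075, 76.2) rot [0. 0. 0.] n0.0 dpos [ 0.      0.     -0.0347] n0.6 j6~-24
```

Request:
play_rows(delta_pos=[[0.0107,0.01,0.0435],[0.0107,0.01,0.0435],[0.0107,0.01,0.0435],[0.0107,0.01,0.0435],[0,0,0.045],[0,0,0.045],[0,0,0.0447],[0,0,0]], rotation=[[0,0,0],[0,0,0],[0,0,0],[0,0,0],[0,0,0],[0,0,0],[0,0,0],[0,0,0]], grip=[1,1,1,1,1,1,1,1])

```text
time: 2.57
position: [0.5255, -0.3781, 0.0463]
orientation: [-2.473, -1.935, 0.001]
contact_force: [-0.6, 0.2, 0.1]
opening: 0.0881
gripper_force: 0.0
```

Request:
play_rows(delta_pos=[[0,0,0],[0,0,0],[0,0,0],[0,0,0],[0,0,0],[0,0,0],[0,0,0],[0,0,0]], rotation=[[0,0,0],[0,0,0],[0,0,0],[0,0,0],[0,0,0],[0,0,0],[0,0,0],[0,0,0]], grip=[-1,-1,-1,-1,-1,-1,-1,-1], squeeze=35)

```text
time: 3.23
position: [0.5271, -0.3767, 0.0496]
orientation: [2.472, 1.939, 0.0]
contact_force: [0.5, 0.3, 0.2]
opening: 0.0367
gripper_force: 0.0
```

```bash
python3 -c "
from h import *
s=np.array([-.1564,.9877]);O=np.array([.52,.014])
a=O+s*(-.2575);b=O+s*(-.1575)  # tcp is 5mm toward the low end
plan((.5274,-.3761,.085,76.2),(*a,.085,99),(*a,.051,99),(*b,.051,99))"
```

```text
t 3.23 pos [ 0.5271 -0.3767  0.0496] F [0.53 0.28 0.19] op 0.0367 gf 0.0 j6 -0.42
(0.5274, -0.3761, 0.085, 76.2) rot [0.     0.     0.0001] n0.0 dpos [ 0.0008  0.0002 -0.0472] n0.8 j6~-24
(np.float64(0.560273), np.float64(-0.24033274999999998), 0.085, 99) rot [ 0.      0.     -0.0633] n3.2 dpos [0.1719 0.0716 0.    ] n3.3 j6~-34
(np.float64(0.560273), np.float64(-0.24033274999999998), 0.051, 99) rot [0. 0. 0.] n0.0 dpos [ 0.     -0.      0.0453] n0.8 j6~-34
(np.float64(0.544633), np.float64(-0.14156275), 0.051, 99) rot [0. 0. 0.] n0.0 dpos [0.1333 0.     0.    ] n2.4 j6~-26
```

Request:
play_rows(delta_pos=[[0,0,0],[0,0,0],[0,0,0],[0,0,0]], rotation=[[0,0,0],[0,0,0],[0,0,0],[0,0,0]], grip=[-1,-1,-1,-1])

```text
time: 3.57
position: [0.5272, -0.3767, 0.0495]
orientation: [2.472, 1.939, 0.0]
contact_force: [0.7, 0.2, 1.0]
opening: 0.0297
gripper_force: 35.0
```

Request:
play_rows(delta_pos=[[0,0,-0.024],[0,0,-0.024],[0,0,0],[0,0,0],[0,0,0],[0,0,0]], rotation=[[0,0,0],[0,0,0],[0,0,-0.016],[0,0,-0.016],[0,0,-0.016],[0,0,-0.0153]], grip=[-1,-1,-1,-1,-1,-1])

```text
time: 4.07
position: [0.5266, -0.3764, 0.0849]
orientation: [-2.034, -2.393, 0.0]
contact_force: [0.2, -0.2, -2.4]
opening: 0.0294
gripper_force: 35.0
```

Request:
play_rows(delta_pos=[[0.034,0.0145,0],[0.034,0.0145,0],[0.034,0.0145,0],[0.034,0.0145,0],[0.034,0.0145,0],[0,0,0],[0,0,0],[0,0,0]], rotation=[[0,0,0],[0,0,0],[0,0,0],[0,0,0],[0,0,0],[0,0,0],[0,0,0],[0,0,0]], grip=[-1,-1,-1,-1,-1,-1,-1,-1])

```text
time: 4.73
position: [0.5606, -0.2423, 0.085]
orientation: [-2.039, -2.389, 0.001]
contact_force: [0.5, -0.7, -1.4]
opening: 0.0299
gripper_force: 35.0
```

```bash
python3 - <<'E'
from h import *
p,P,c=cap("wrist"); save("pics/w2.png",p); np.savez("/tmp/w2.npz",p=p,P=P)
s=np.array([-.1564,.9877]);O=np.array([.52,.014])
b=O+s*(-.1575)
a=O+s*(-.2575)
plan((*a,.051,99),(*b,.051,99))
E
```

```text
t 4.78 pos [ 0.5606 -0.2429  0.0852] F [-0.16 -0.22 -2.05] op 0.0298 gf 35.0 j6 -0.61
(np.float64(0.560273), np.float64(-0.24033274999999998), 0.051, 99) rot [-0.0001  0.     -0.    ] n0.0 dpos [0.0034 0.0001 0.0456] n0.8 j6~-34
(np.float64(0.544633), np.float64(-0.14156275), 0.051, 99) rot [0. 0. 0.] n0.0 dpos [0.1333 0.     0.    ] n2.4 j6~-26
```

View pics/w2.png

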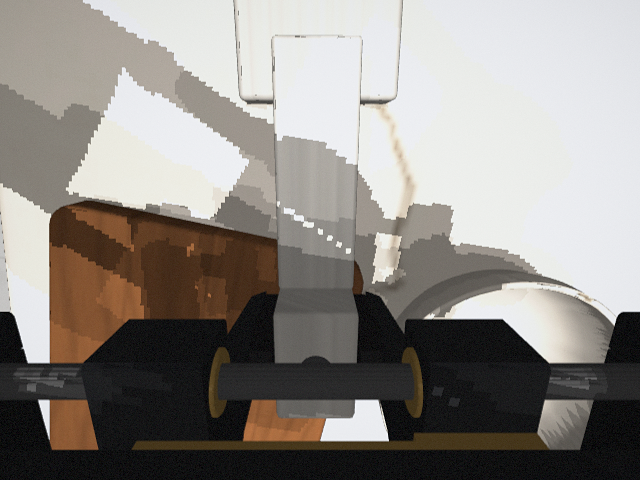

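Request:
play_rows(delta_pos=[[0,0,0.0234],[0,0,0.0233],[0,0,0],[0.03,0,0],[0.03,0,0],[0.03,0,0],[0.03,0,0],[0.0165,0,0]], rotation=[[0,0,0],[0,0,0],[0,0,0],[0,0,0],[0,0,0],[0,0,0],[0,0,0],[0,0,0]], grip=[-1,-1,-1,-1,-1,-1,-1,-1])

```text
time: 5.45
position: [0.5437, -0.1403, 0.0503]
orientation: [-2.04, -2.387, 0.001]
contact_force: [-0.2, 0.4, -1.5]
opening: 0.0295
gripper_force: 35.0
```

Request:
play_rows(delta_pos=[[0,0,0],[0,0,0],[0,0,0]], rotation=[[0,0,0],[0,0,0],[0,0,0]], grip=[-1,-1,-1])

```text
time: 5.7
position: [0.5454, -0.1423, 0.0508]
orientation: [2.04, 2.388, -0.0]
contact_force: [-0.8, 0.2, -2.9]
opening: 0.0296
gripper_force: 35.0
```

Request:
play_rows(delta_pos=[[0,0,0.0013],[0,0,0],[0,0,0]], rotation=[[0,0,0],[0,0,0],[0,0,0]], grip=[-1,-1,-1])

```text
time: 5.95
position: [0.5449, -0.142, 0.0494]
orientation: [2.042, 2.388, -0.0]
contact_force: [-0.4, 1.0, -1.9]
opening: 0.0298
gripper_force: 35.0
```

Request:
play_rows(delta_pos=[[0,0,0.0007],[0,0,0],[0,0,0]], rotation=[[0,0,0],[0,0,0],[0,0,0]], grip=[-1,-1,-1])

```text
time: 6.2
position: [0.5448, -0.1413, 0.0488]
orientation: [-2.041, -2.388, 0.0]
contact_force: [0.2, 1.4, -2.4]
opening: 0.0297
gripper_force: 35.0
```

Request:
play_rows(delta_pos=[[0,0,0.0007],[0,0,0],[0,0,0]], rotation=[[0,0,0],[0,0,0],[0,0,0]], grip=[-1,-1,-1])

```text
time: 6.45
position: [0.5448, -0.1411, 0.0483]
orientation: [-2.04, -2.389, 0.0]
contact_force: [-0.3, -0.3, -1.6]
opening: 0.0297
gripper_force: 35.0
```

Request:
play_rows(delta_pos=[[0,0,-0.0047],[0,0,0],[0,0,0]], rotation=[[0,0,0],[0,0,0],[0,0,0]], grip=[-1,-1,-1])

```text
time: 6.7
position: [0.545, -0.1412, 0.0521]
orientation: [2.04, 2.389, 0.0]
contact_force: [0.3, -0.5, -3.5]
opening: 0.0294
gripper_force: 35.0
```

Request:
play_rows(delta_pos=[[0,0,-0.0014],[0,0,0],[0,0,0]], rotation=[[0,0,0],[0,0,0],[0,0,0]], grip=[-1,-1,-1])

```text
time: 6.95
position: [0.5449, -0.1412, 0.0529]
orientation: [2.04, 2.389, 0.0]
contact_force: [0.6, -0.7, -3.1]
opening: 0.0297
gripper_force: 35.0
```

Request:
play_rows(delta_pos=[[0,0,-0.0014],[0,0,0],[0,0,0]], rotation=[[0,0,0],[0,0,0],[0,0,0]], grip=[-1,-1,-1])

```text
time: 7.2
position: [0.5448, -0.1412, 0.0538]
orientation: [2.04, 2.389, -0.0]
contact_force: [0.8, -1.0, -6.0]
opening: 0.0296
gripper_force: 35.0
```

Request:
play_rows(delta_pos=[[0,0,-0.0007],[0,0,0],[0,0,0]], rotation=[[0,0,0],[0,0,0],[0,0,0]], grip=[-1,-1,-1])

```text
time: 7.45
position: [0.5448, -0.1412, 0.0544]
orientation: [-2.04, -2.389, 0.0]
contact_force: [0.8, -0.1, -6.5]
opening: 0.0298
gripper_force: 35.0
```

Request:
play_rows(delta_pos=[[0,0,-0.0007],[0,0,0],[0,0,0]], rotation=[[0,0,0],[0,0,0],[0,0,0]], grip=[-1,-1,-1])

```text
time: 7.7
position: [0.5448, -0.1413, 0.055]
orientation: [2.04, 2.389, -0.0]
contact_force: [1.4, -1.3, -6.8]
opening: 0.03
gripper_force: 35.0
```

Request:
play_rows(delta_pos=[[0,0,0.0076],[0,0,0],[0,0,0],[0,0,0]], rotation=[[0,0,0],[0,0,0],[0,0,0],[0,0,0]], grip=[-1,-1,-1,-1])

```text
time: 8.03
position: [0.5449, -0.1411, 0.0495]
orientation: [-2.04, -2.389, -0.0]
contact_force: [-0.2, -0.9, -2.3]
opening: 0.0295
gripper_force: 35.0
```

Request:
play_rows(delta_pos=[[0,0,0.0005],[0,0,0],[0,0,0]], rotation=[[0,0,0],[0,0,0],[0,0,0]], grip=[-1,-1,-1])

```text
time: 8.28
position: [0.545, -0.1412, 0.0492]
orientation: [2.04, 2.389, 0.0]
contact_force: [0.2, -0.1, -1.6]
opening: 0.03
gripper_force: 35.0
```

Request:
play_rows(delta_pos=[[0,0,0.0005],[0,0,0],[0,0,0]], rotation=[[0,0,0],[0,0,0],[0,0,0]], grip=[-1,-1,-1])

```text
time: 8.53
position: [0.545, -0.1413, 0.0488]
orientation: [2.04, 2.388, 0.0]
contact_force: [0.2, 0.0, -0.4]
opening: 0.0301
gripper_force: 35.0
```

Request:
play_rows(delta_pos=[[0,0,0.0004],[0,0,0],[0,0,0],[0,0,0],[0,0,0],[0,0,0],[0,0,0],[0,0,0]], rotation=[[0,0,0],[0,0,0],[0,0,0],[0,0,0],[0,0,0],[0,0,0],[0,0,0],[0,0,0]], grip=[-1,-1,0.3,0.3,0.3,0.3,0.3,0.3])

```text
time: 9.2
position: [0.5449, -0.1412, 0.0483]
orientation: [2.04, 2.389, 0.0]
contact_force: [-0.1, 0.8, 0.1]
opening: 0.057
gripper_force: 0.0
```

Request:
play_rows(delta_pos=[[0,0,-0.02],[0,0,-0.05],[0,0,-0.05],[0,0,-0.05],[0,0,-0.05],[0,0,0],[0,0,0]], rotation=[[0,0,0],[0,0,0],[0,0,0],[0,0,0],[0,0,0],[0,0,0],[0,0,0]], grip=[0.3,1,1,1,1,1,1])

```text
time: 9.78
position: [0.547, -0.1418, 0.217]
orientation: [2.036, 2.384, 0.004]
contact_force: [-0.0, -0.8, -0.6]
opening: 0.0878
gripper_force: 0.0
```

```bash
python3 - <<'E'
from h import *
p,P,c=cap("wrist"); np.savez("/tmp/w3.npz",p=p,P=P)
Z=P[...,2]
m=(np.hypot(P[...,0]-.5315,P[...,1]+.0603)<.03)
v,u=np.where(m); print(u.min(),u.max(),v.min(),v.max(),np.nanmax(Z[m]))
save("pics/w3.png",p[max(0,v.min()-80):v.max()+200,max(0,u.min()-80):u.max()+80],2.2)
fl=m&(Z>.092)&(p[...,0]>120)&(p[...,2]<110)&(Z<.12); 
(cx,cy),r=cv2.minEnclosingCircle((P[fl][:,:2]*1000).astype(np.float32)); print("flange",cx,cy,r,np.percentile(Z[fl],[5,25,50,75,95]))
for t in (.105,.107):
    tb=fl&(Z>t); print(cv2.minAreaRect((P[tb][:,:2]*1000).astype(np.float32)),tb.sum(),np.median(Z[tb]))
# block
X=P[...,0];Y=P[...,1]
b=(Z>.061)&(Z<.069)&(np.hypot(X-.545,Y+.147)<.05)
if b.sum()>50: print("high",cv2.minAreaRect((P[b][:,:2]*1000).astype(np.float32)),b.sum(),np.median(Z[b]))
b=(Z>.037)&(Z<.05)&(np.hypot(X-.54,Y+.1)<.045); print("low z",b.sum(),np.median(Z[b]),np.median(Z[(Z>.012)&(Z<.028)]),cv2.minAreaRect((P[b][:,:2]*1000).astype(np.float32)))
plan((.4604,-.4296,.2,66.6),(.4604,-.4296,.088,66.6))
E
```

```text
278 354 94 168 0.1130162009629064
flange 532.2447509765625 -59.35075759887695 17.848098754882812 [0.09775302 0.09853581 0.09906904 0.09977584 0.11102976]
((532.028076171875, -59.70785140991211), (19.853687286376953, 5.977385997772217), 20.068592071533203) 313 0.11078851630913095
((532.028076171875, -59.70785140991211), (19.853687286376953, 5.977385997772217), 20.068592071533203) 312 0.11079599422798807
high ((545.1168212890625, -145.74237060546875), (29.881685256958008, 44.99095153808594), 9.69388484954834) 1908 0.06474127530249285
low z 2017 0.044698989717395776 0.021033385569817487 ((538.349609375, -101.5392074584961), (30.04200553894043, 49.104225158691406), 8.925985336303711)
t 9.83 pos [ 0.5453 -0.1413  0.2144] F [ 0.18  0.25 -0.48] op 0.0879 gf 0.0 j6 -0.45
(0.4604, -0.4296, 0.2, 66.6) rot [0.0004 0.0001 0.09  ] n4.5 dpos [-0.3977  0.0487  0.0192] n7.2 j6~-22
(0.4604, -0.4296, 0.088, 66.6) rot [0. 0. 0.] n0.0 dpos [ 0.     -0.      0.1493] n2.7 j6~-22
```

View pics/w3.png

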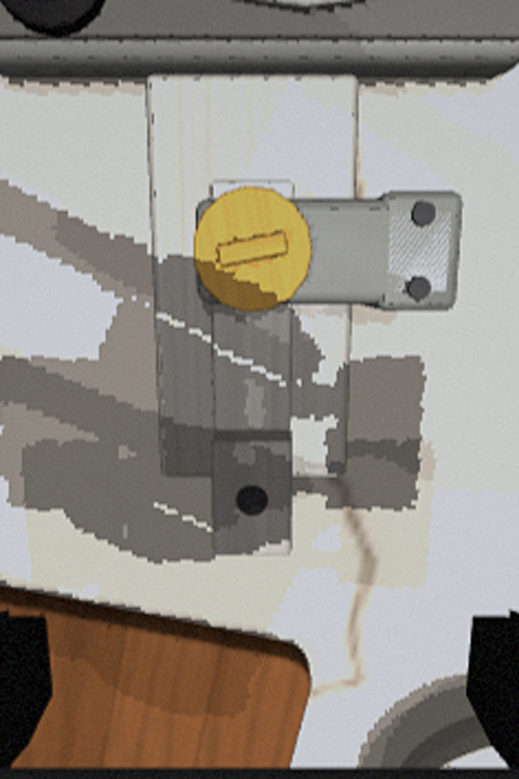

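Request:
play_rows(delta_pos=[[0,0,0],[0,0,0],[0,0,0],[0,0,0],[0,0,0],[-0.0497,0.0061,0.0024],[-0.0497,0.0061,0.0024],[-0.0497,0.0061,0.0024]], rotation=[[0,0,0.018],[0,0,0.018],[0,0,0.018],[0,0,0.018],[0,0,0.018],[0,0,0],[0,0,0],[0,0,0]], grip=[1,1,1,1,1,1,1,1])

```text
time: 10.5
position: [0.5114, -0.249, 0.205]
orientation: [-2.62, -1.725, 0.003]
contact_force: [0.6, -0.1, -0.6]
opening: 0.0884
gripper_force: 0.0
```

Request:
play_rows(delta_pos=[[-0.0497,0.0061,0.0024],[-0.0497,0.0061,0.0024],[-0.0497,0.0061,0.0024],[-0.0497,0.0061,0.0024],[-0.0498,0.006,0.0024],[0,0,0.02],[0,0,0],[0,0,0]], rotation=[[0,0,0],[0,0,0],[0,0,0],[0,0,0],[0,0,0],[0,0,0],[0,0,0],[0,0,0]], grip=[1,1,1,1,1,1,1,1])

```text
time: 11.17
position: [0.458, -0.4279, 0.1802]
orientation: [-2.621, -1.719, 0.002]
contact_force: [-0.1, 0.4, -0.4]
opening: 0.0881
gripper_force: 0.0
```

```bash
python3 - <<'E'
from h import *
plan((.4604,-.4296,.088,66.6))
E
```

```text
t 11.17 pos [ 0.458  -0.4279  0.1802] F [-0.07  0.41 -0.42] op 0.0881 gf 0.0 j6 -0.38
(0.4604, -0.4296, 0.088, 66.6) rot [-0.001  -0.0005 -0.0002] n0.1 dpos [-0.0008  0.0039  0.123 ] n2.2 j6~-22
```

Request:
play_rows(delta_pos=[[0,0.001,0.042],[0,0.001,0.042],[0,0,0.042],[0,0,0],[0,0,0],[0,0,0],[0,0,0],[0,0,0]], rotation=[[0,0,0],[0,0,0],[0,0,0],[0,0,0],[0,0,0],[0,0,0],[0,0,0],[0,0,0]], grip=[1,1,1,1,-1,-1,-1,-1])

```text
time: 11.83
position: [0.4628, -0.4311, 0.0922]
orientation: [2.622, 1.723, 0.001]
contact_force: [0.5, 0.0, -0.6]
opening: 0.0639
gripper_force: 0.0
```

Request:
play_rows(delta_pos=[[0,0,0],[0,0,0],[0,0,0],[0,0,0],[0,0,0],[0,0,0],[0,0,0],[0,0,0]], rotation=[[0,0,0],[0,0,0],[0,0,0],[0,0,0],[0,0,0],[0,0,0],[0,0,0],[0,0,0]], grip=[-1,-1,-1,-1,-1,-1,-1,-1])

```text
time: 12.5
position: [0.4611, -0.43, 0.0892]
orientation: [-2.626, -1.724, 0.0]
contact_force: [-0.7, 1.2, 1.3]
opening: 0.0156
gripper_force: 34.9
```

```bash
python3 - <<'E'
from h import *
z=env.state()["position"][2]; up=.0995+.0-.021+z  # tcp z when rim sits on flange
print("tcp seated",up-.0005)
plan((.4604,-.4296,.225,66.6),(.5321,-.0595,.225,200.1),(.5321,-.0595,up+.02,200.1))
E
```

```text
tcp seated 0.16719571567509742
t 12.50 pos [ 0.4611 -0.43    0.0892] F [-0.71  1.2   1.3 ] op 0.0156 gf 34.9 j6 -0.38
(0.4604, -0.4296, 0.225, 66.6) rot [-0.0001 -0.     -0.    ] n0.0 dpos [ 1.000e-04 -1.100e-03 -1.811e-01] n3.3 j6~-22
(0.5321, -0.0595, 0.225, 200.1) rot [-0.      0.     -0.3708] n18.6 dpos [-0.2594  0.4306  0.    ] n9.0 j6~-118
(0.5321, -0.0595, np.float64(0.1876957156750974), 200.1) rot [0. 0. 0.] n0.0 dpos [ 0.     -0.      0.0497] n0.9 j6~-118
```

Request:
play_rows(delta_pos=[[0,0,-0.045],[0,0,-0.045],[0,0,-0.045],[0,0,-0.046],[0,0,0],[0,0,0],[0,0,0],[0,0,0]], rotation=[[0,0,0],[0,0,0],[0,0,0],[0,0,0],[0,0,-0.0185],[0,0,-0.0185],[0,0,-0.0185],[0,0,-0.0185]], grip=[-1,-1,-1,-1,-1,-1,-1,-1])

```text
time: 13.17
position: [0.4611, -0.4299, 0.2251]
orientation: [-2.151, -2.289, -0.0]
contact_force: [-0.6, 1.3, -2.0]
opening: 0.0159
gripper_force: 34.9
```

Request:
play_rows(delta_pos=[[0,0,0],[0,0,0],[0,0,0],[0,0,0],[0,0,0],[0,0,0],[0,0,0],[0,0,0]], rotation=[[0,0,-0.0185],[0,0,-0.0185],[0,0,-0.0185],[0,0,-0.0185],[0,0,-0.0185],[0,0,-0.0185],[0,0,-0.0185],[0,0,-0.0185]], grip=[-1,-1,-1,-1,-1,-1,-1,-1])

```text
time: 13.83
position: [0.461, -0.4298, 0.2245]
orientation: [-0.896, -3.01, -0.001]
contact_force: [-0.3, -0.4, -1.6]
opening: 0.0155
gripper_force: 34.9
```

Request:
play_rows(delta_pos=[[0,0,0],[0,0,0],[0,0,0],[0,0,0],[0,0,0],[0,0,0],[0,0,0],[0,0,0]], rotation=[[0,0,-0.0185],[0,0,-0.0185],[0,0,-0.0185],[0,0,-0.0185],[0,0,-0.0185],[0,0,-0.0185],[0,0,-0.0185],[0,0,-0.0193]], grip=[-1,-1,-1,-1,-1,-1,-1,-1])

```text
time: 14.5
position: [0.4812, -0.4074, 0.2232]
orientation: [0.444, -3.068, 0.058]
contact_force: [1.0, -0.1, -0.7]
opening: 0.0159
gripper_force: 34.9
```

Request:
play_rows(delta_pos=[[-0.0259,0.0431,0],[-0.0259,0.0431,0],[-0.0259,0.0431,0],[-0.0259,0.0431,0],[-0.0259,0.0431,0],[-0.0259,0.0431,0],[-0.0259,0.0431,0],[-0.0259,0.0431,0]], rotation=[[0,0,0],[0,0,0],[0,0,0],[0,0,0],[0,0,0],[0,0,0],[0,0,0],[0,0,0]], grip=[-1,-1,-1,-1,-1,-1,-1,-1])

```text
time: 15.17
position: [0.5571, -0.1107, 0.2084]
orientation: [0.451, -3.068, 0.055]
contact_force: [0.5, 0.3, -0.9]
opening: 0.0156
gripper_force: 34.9
```

Request:
play_rows(delta_pos=[[-0.0259,0.043,0],[-0.0259,0.043,0],[0,0,0],[0,0,0],[0,0,0],[0,0,0]], rotation=[[0,0,0],[0,0,0],[0,0,0],[0,0,0],[0,0,0],[0,0,0]], grip=[-1,-1,-1,-1,-1,-1])

```text
time: 15.67
position: [0.5755, -0.0407, 0.205]
orientation: [0.45, -3.068, 0.056]
contact_force: [0.2, -1.0, -1.5]
opening: 0.0153
gripper_force: 34.9
```

```bash
python3 - <<'E'
from h import *
plan((.5321,-.0595,.188,200.1))
for n in ("scene","wrist"):
    p,P,c=cap(n); np.savez(f"/tmp/{n}4.npz",p=p,P=P)
    if n=="scene":
        Z=P[...,2]; m=(np.hypot(P[...,0]-.532,P[...,1]+.0595)<.04)&(Z>.08)&(Z<.2); v,u=np.where(m)
        save("pics/s4.png",p[v.min()-60:v.max()+60,u.min()-60:u.max()+60],4); print(u.min(),v.min())
E
```

```text
t 15.67 pos [ 0.5755 -0.0407  0.205 ] F [ 0.24 -1.04 -1.51] op 0.0153 gf 34.9 j6 -1.93
(0.5321, -0.0595, 0.188, 200.1) rot [-0.0045 -0.0073 -0.0095] n0.6 dpos [ 0.063  -0.0036  0.0227] n1.2 j6~-118
330 187
```

View pics/s4.png

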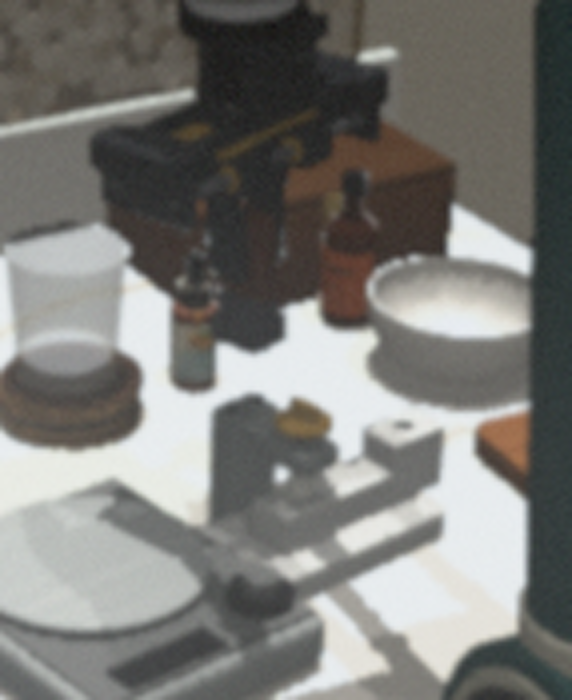

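Driver is held, but the wrist limit cut the turn short, leaving the pose slightly off and tilted. In the crop the screw head is clear at (303,418), with the driver hanging behind it at (250,300). I'll correct the pose now.

Request:
play_rows(delta_pos=[[0,0,0],[0.0315,-0.0018,-0.013],[0.0315,-0.0018,-0.013],[0,0,0],[0,0,0],[0,0,0]], rotation=[[-0.0045,-0.0073,-0.0095],[0,0,0],[0,0,0],[0,0,0],[0,0,0],[0,0,0]], grip=[-1,-1,-1,-1,-1,-1])

```text
time: 16.27
position: [0.5327, -0.0593, 0.2249]
orientation: [-0.547, 3.092, 0.0]
contact_force: [1.1, 0.4, -1.3]
opening: 0.016
gripper_force: 34.9
```

```bash
python3 - <<'E'
from h import *
plan((.5321,-.0595,.1885,200.1))
p,P,c=cap("top"); Z=P[...,2]
p,P,c=cap("scene"); save("pics/s5.png",p[180:300,310:450],4)
E
```

```text
t 16.27 pos [ 0.5327 -0.0593  0.2249] F [ 1.11  0.44 -1.3 ] op 0.0160 gf 34.9 j6 -2.08
(0.5321, -0.0595, 0.1885, 200.1) rot [-0.      0.0003 -0.0001] n0.0 dpos [0.0008 0.0001 0.0486] n0.9 j6~-118
```

View pics/s5.png

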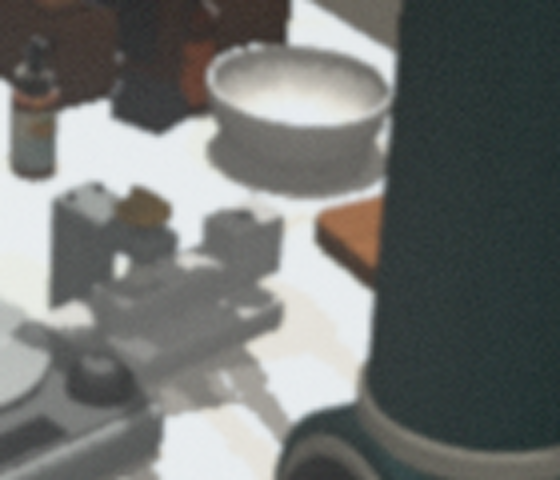

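Request:
play_rows(delta_pos=[[0.0008,0,0.0292],[0,0,0.0292],[0,0,0],[0,0,0.003],[0,0,0.003],[0,0,0]], rotation=[[0,0,0],[0,0,0],[0,0,0],[0,0,0],[0,0,0],[0,0,0]], grip=[-1,-1,-1,-1,-1,-1])

```text
time: 16.87
position: [0.5327, -0.0587, 0.177]
orientation: [-0.55, 3.091, -0.0]
contact_force: [-1.0, -0.5, -1.4]
opening: 0.0154
gripper_force: 34.9
```

Request:
play_rows(delta_pos=[[0,0,0.003],[0,0,0.003],[0,0,0],[0,0,0]], rotation=[[0,0,0],[0,0,0],[0,0,0],[0,0,0]], grip=[-1,-1,-1,-1])

```text
time: 17.2
position: [0.532, -0.0587, 0.1721]
orientation: [-0.55, 3.092, 0.0]
contact_force: [-0.2, -0.2, -0.6]
opening: 0.0158
gripper_force: 34.9
```

Request:
play_rows(delta_pos=[[0,0,0.003],[0,0,0.0002],[0,0,0.0002],[0,0,0.0002],[0,0,0.0002],[0,0,0.0002],[0,0,0.0002],[0,0,0.0002]], rotation=[[0,0,0.019],[0,0,0.019],[0,0,0.019],[0,0,0.019],[0,0,0.019],[0,0,0.019],[0,0,0.019],[0,0,0.019]], grip=[-1,-1,-1,-1,-1,-1,-1,-1])

```text
time: 17.87
position: [0.5322, -0.0587, 0.1687]
orientation: [0.942, 2.996, 0.001]
contact_force: [1.2, 0.2, -3.2]
opening: 0.016
gripper_force: 34.9
```

Request:
play_rows(delta_pos=[[0,0,0.0002],[0,0,0.0002],[0,0,0.0002],[0,0,0.0002],[0,0,0.0002],[0,0,0.0002],[0,0,0.0002],[0,0,0.0002]], rotation=[[0,0,0.019],[0,0,0.019],[0,0,0.019],[0,0,0.019],[0,0,0.019],[0,0,0.019],[0,0,0.019],[0,0,0.019]], grip=[-1,-1,-1,-1,-1,-1,-1,-1])

```text
time: 18.53
position: [0.5326, -0.0587, 0.1676]
orientation: [2.213, 2.228, 0.003]
contact_force: [2.5, -0.3, -3.7]
opening: 0.0155
gripper_force: 34.9
```

Request:
play_rows(delta_pos=[[0,0,0.0002],[0,0,0.0002],[0,0,0.0002],[0,0,0.0002],[0,0,0.0002],[0,0,0.0002],[0,0,0.0002],[0,0,0.0002]], rotation=[[0,0,0.019],[0,0,0.019],[0,0,0.019],[0,0,0.019],[0,0,0.019],[0,0,0.019],[0,0,0.019],[0,0,0.019]], grip=[-1,-1,-1,-1,-1,-1,-1,-1])

```text
time: 19.2
position: [0.5328, -0.0591, 0.1664]
orientation: [2.989, 0.962, 0.004]
contact_force: [2.7, -1.7, -4.6]
opening: 0.0156
gripper_force: 34.9
```

Request:
play_rows(delta_pos=[[0,0,0.0002],[0,0,0.0002],[0,0,0.0002],[0,0,0.0002],[0,0,0.0002],[0,0,0.0002],[0,0,0],[0,0,0]], rotation=[[0,0,0.019],[0,0,0.019],[0,0,0.019],[0,0,0.019],[0,0,0.019],[0,0,0.019],[0,0,0],[0,0,0]], grip=[-1,-1,-1,-1,-1,-1,-1,-1])

```text
time: 19.87
position: [0.5323, -0.0593, 0.1656]
orientation: [3.138, -0.133, 0.003]
contact_force: [1.0, -2.3, -2.4]
opening: 0.0158
gripper_force: 34.9
```

```bash
python3 - <<'E'
from h import *
plan(); s=env.state(); print(s["torque"],np.degrees(np.array(s["joint_positions"])).round(1))
M=R.from_rotvec(s["orientation"]).as_matrix(); print("yaw",np.degrees(np.arctan2(M[1,0],M[0,0])))
E
```

```text
t 19.87 pos [ 0.5323 -0.0593  0.1656] F [ 0.99 -2.25 -2.39] op 0.0158 gf 34.9 j6 1.50
[-0.50583204 -0.26807631  0.06524563] [ -9.    4.6 114.7  -0.   60.6  85.9]
yaw -4.84598563180589
```

Request:
play_rows(delta_pos=[[0,0,0],[0,0,0],[0,0,0],[0,0,0],[0,0,0],[0,0,0]], rotation=[[0,0,0.0194],[0,0,0.0194],[0,0,0],[0,0,0],[0,0,-0.0195],[0,0,0]], grip=[-1,-1,-1,-1,-1,-1])

```text
time: 20.37
position: [0.5317, -0.0584, 0.1654]
orientation: [-3.124, 0.317, -0.0]
contact_force: [-0.3, -1.8, -0.7]
opening: 0.0156
gripper_force: 34.9
```

Request:
play_rows(delta_pos=[[0,0,-0.01],[0,0,-0.015],[0,0,-0.03],[0,0,-0.03],[0,0,0],[0,0,0]], rotation=[[0,0,0],[0,0,0],[0,0,0],[0,0,0],[0,0,0],[0,0,0]], grip=[-1,-1,-1,-1,-1,-1])

```text
time: 20.87
position: [0.5333, -0.0587, 0.2316]
orientation: [-3.124, 0.329, -0.009]
contact_force: [0.1, -0.3, -1.1]
opening: 0.0153
gripper_force: 34.9
```

```bash
cat >> h.py <<'E'
def tab(cam):
    p,P,c=cap(cam); Z=P[...,2]
    m=(np.hypot(P[...,0]-.532,P[...,1]+.0595)<.0185)&(Z<.115)
    print(cam,m.sum(),np.nanmax(Z[m]) if m.any() else 0)
    fl=m&(Z>.088); zt=np.nanpercentile(Z[fl],50); tb=m&(Z>zt+.005); print("flange z",zt,"tab",cv2.minAreaRect((P[tb][:,:2]*1000).astype(np.float32)),tb.sum(),np.median(Z[tb])-zt)
    return p,P
E
python3 - <<'E'
from h import *
plan()
for n in ("wrist","top"):
    try: tab(n)
    except Exception as e: print(e)
E
```

```text
t 20.87 pos [ 0.5333 -0.0587  0.2316] F [ 0.09 -0.33 -1.12] op 0.0153 gf 34.9 j6 1.62
wrist 1125 0.10806933380959677
flange z 0.09448622590296862 tab ((537.6109619140625, -59.74630355834961), (6.056607246398926, 8.462553977966309), 86.21111297607422) 105 0.011576940133405711
top 28 0.09879522024076048
flange z 0.09466190232000615 tab ((0.0, 0.0), (0.0, 0.0), 0.0) 0 nan
  return _methods._mean(a, axis=axis, dtype=dtype,
  ret = ret.dtype.type(ret / rcount)
```

```bash
python3 - <<'E'
from h import *
M=R.from_rotvec(env.state()["orientation"]).as_matrix(); y=np.degrees(np.arctan2(M[1,0],M[0,0])); print(y)
plan((.4600,-.4296,.225,y),(.4600,-.4296,.0897,y))
E
```

```text
-12.001016396774034
t 20.97 pos [ 0.5313 -0.0585  0.2285] F [-0.74 -0.25 -0.55] op 0.0159 gf 34.9 j6 1.62
(0.46, -0.4296, 0.225, np.float64(-12.001016396774034)) rot [-0.0001  0.     -0.    ] n0.0 dpos [0.0098 0.5038 0.0047] n9.1 j6~57
(0.46, -0.4296, 0.0897, np.float64(-12.001016396774034)) rot [0. 0. 0.] n0.0 dpos [ 0.     -0.      0.1804] n3.2 j6~57
```

Request:
play_rows(delta_pos=[[0.001,0.0504,0.0005],[0.001,0.0504,0.0005],[0.001,0.0504,0.0005],[0.001,0.0504,0.0005],[0.001,0.0504,0.0005],[0.001,0.0504,0.0005],[0.001,0.0504,0.0005],[0.001,0.0504,0.0005]], rotation=[[0,0,0],[0,0,0],[0,0,0],[0,0,0],[0,0,0],[0,0,0],[0,0,0],[0,0,0]], grip=[-1,-1,-1,-1,-1,-1,-1,-1])

```text
time: 21.63
position: [0.4733, -0.3567, 0.2237]
orientation: [-3.122, 0.328, 0.003]
contact_force: [1.1, -0.1, -0.7]
opening: 0.0157
gripper_force: 34.9
```

Request:
play_rows(delta_pos=[[0.001,0.0504,0.0005],[0.001,0.0504,0.0005],[0,0,0.04],[0,0,0.05],[0,0,0.05],[0,0,0.034],[0,0,0],[0,0,0]], rotation=[[0,0,0],[0,0,0],[0,0,0],[0,0,0],[0,0,0],[0,0,0],[0,0,0],[0,0,0]], grip=[-1,-1,-1,-1,-1,-1,-1,-1])

```text
time: 22.3
position: [0.459, -0.4283, 0.091]
orientation: [-3.12, 0.328, 0.007]
contact_force: [0.3, 0.6, -1.0]
opening: 0.0158
gripper_force: 35.0
```

Request:
play_rows(delta_pos=[[0,0,0],[0,0,0]], rotation=[[0,0,0],[0,0,0]], grip=[-1,-1])

```text
time: 22.47
position: [0.4608, -0.43, 0.0947]
orientation: [-3.124, 0.328, -0.001]
contact_force: [-0.6, -0.2, -0.7]
opening: 0.0156
gripper_force: 35.0
```

Request:
play_rows(delta_pos=[[0,0,0.004],[0,0,0.0025],[0,0,0],[0,0,0]], rotation=[[0,0,0],[0,0,0],[0,0,0],[0,0,0]], grip=[-1,-1,-1,-1])

```text
time: 22.8
position: [0.4607, -0.4299, 0.0898]
orientation: [-3.124, 0.328, -0.001]
contact_force: [-0.1, 0.7, -1.0]
opening: 0.0157
gripper_force: 35.0
```

Request:
play_rows(delta_pos=[[0,0,0],[0,0,0],[0,0,0],[0,0,0],[0,0,0]], rotation=[[0,0,0],[0,0,0],[0,0,0],[0,0,0],[0,0,0]], grip=[0,0,0,0,0])

```text
time: 23.22
position: [0.4608, -0.4301, 0.0899]
orientation: [-3.124, 0.328, -0.001]
contact_force: [0.1, 0.5, 0.1]
opening: 0.0442
gripper_force: 0.0
```

Request:
play_rows(delta_pos=[[0,0,-0.03],[0,0,-0.05],[0,0,-0.05],[0,0,-0.03],[0,0,0],[0,0,0]], rotation=[[0,0,0],[0,0,0],[0,0,0],[0,0,0],[0,0,0],[0,0,0]], grip=[0,0,1,1,1,1])

```text
time: 23.72
position: [0.4616, -0.431, 0.2122]
orientation: [3.122, -0.328, 0.007]
contact_force: [-0.8, -0.2, -0.3]
opening: 0.0686
gripper_force: 0.0
```

```bash
python3 - <<'E'
from h import *
s=np.array([-.1564,.9877])
b=np.array([.5451,-.1457])+.005*s
plan((*b,.21,99.3),(*b,.0490,99.3))
tab("top")
E
```

```text
t 23.72 pos [ 0.4616 -0.431   0.2122] F [-0.82 -0.24 -0.34] op 0.0686 gf 0.0 j6 0.99
(np.float64(0.5443180000000001), np.float64(-0.14076149999999998), 0.21, 99.3) rot [ 9.000e-04 -2.000e-04 -3.091e-01] n15.5 dpos [0.3641 0.1713 0.0029] n7.2 j6~-26
(np.float64(0.5443180000000001), np.float64(-0.14076149999999998), 0.049, 99.3) rot [0. 0. 0.] n0.0 dpos [ 0.     -0.      0.2147] n3.9 j6~-26
top 158 0.11167628619475911
flange z 0.09441233412310124 tab ((534.2442016601562, -63.338111877441406), (17.022403717041016, 21.8013973236084), 33.61825942993164) 24 0.011188699760320553
```

Request:
play_rows(delta_pos=[[0,0,0],[0,0,0],[0,0,0],[0,0,0],[0,0,0],[0,0,0],[0,0,0],[0,0,0]], rotation=[[0,0,-0.0193],[0,0,-0.0193],[0,0,-0.0193],[0,0,-0.0193],[0,0,-0.0193],[0,0,-0.0193],[0,0,-0.0193],[0,0,-0.0193]], grip=[1,1,1,1,1,1,1,1])

```text
time: 24.43
position: [0.4594, -0.4288, 0.2064]
orientation: [-2.909, -1.173, 0.002]
contact_force: [-0.5, 0.6, -0.3]
opening: 0.0885
gripper_force: 0.0
```

Request:
play_rows(delta_pos=[[0,0,0],[0,0,0],[0,0,0],[0,0,0],[0,0,0],[0,0,0],[0,0,0],[0,0,0]], rotation=[[0,0,-0.0193],[0,0,-0.0193],[0,0,-0.0193],[0,0,-0.0193],[0,0,-0.0193],[0,0,-0.0193],[0,0,-0.0193],[0,0,-0.0193]], grip=[1,1,1,1,1,1,1,1])

```text
time: 25.1
position: [0.4594, -0.4288, 0.2064]
orientation: [-2.026, -2.394, -0.002]
contact_force: [0.3, 1.0, -0.6]
opening: 0.0879
gripper_force: 0.0
```

Request:
play_rows(delta_pos=[[0.0455,0.0214,0],[0.0455,0.0214,0],[0.0455,0.0214,0],[0.0455,0.0214,0],[0.0455,0.0214,0],[0.0455,0.0214,0],[0.0455,0.0214,0],[0.0455,0.0214,0]], rotation=[[0,0,0],[0,0,0],[0,0,0],[0,0,0],[0,0,0],[0,0,0],[0,0,0],[0,0,0]], grip=[1,1,1,1,1,1,1,1])

```text
time: 25.77
position: [0.5425, -0.1379, 0.2071]
orientation: [-2.034, -2.389, 0.002]
contact_force: [0.3, -0.6, -0.6]
opening: 0.0881
gripper_force: 0.0
```

Request:
play_rows(delta_pos=[[0,0,0],[0,0,0],[0,0,0]], rotation=[[0,0,0],[0,0,0],[0,0,0]], grip=[1,1,1])

```text
time: 26.02
position: [0.5428, -0.1399, 0.2079]
orientation: [-2.034, -2.391, 0.002]
contact_force: [0.2, -0.2, 0.5]
opening: 0.0881
gripper_force: 0.0
```

```bash
python3 - <<'E'
from h import *
s=np.array([-.1564,.9877])
b=np.array([.5451,-.1457])+.005*s
plan((*b,.0490,99.3))
p,P=tab("wrist"); Z=P[...,2]
b=(Z>.061)&(Z<.069)&(np.hypot(P[...,0]-.545,P[...,1]+.147)<.05)
print("high",cv2.minAreaRect((P[b][:,:2]*1000).astype(np.float32)),b.sum(),np.median(Z[b]))
p,P,c=cap("top");np.savez("/tmp/top5.npz",p=p,P=P); Z=P[...,2]
m=(np.hypot(P[...,0]-.460,P[...,1]+.43)<.04)&(Z>.095);print("drv",m.sum(),P[m].mean(0))
E
```

```text
t 26.02 pos [ 0.5428 -0.1399  0.2079] F [ 0.18 -0.24  0.53] op 0.0881 gf 0.0 j6 -0.46
(np.float64(0.5443180000000001), np.float64(-0.14076149999999998), 0.049, 99.3) rot [-0.0004 -0.0002 -0.0002] n0.0 dpos [-0.0015  0.0018  0.2119] n3.8 j6~-26
wrist 2468 0.10796896431094383
flange z 0.09450704758698114 tab ((532.0383911132812, -59.677642822265625), (6.000345230102539, 19.8297119140625), 87.35657501220703) 327 0.011851865428735953
high ((545.2789306640625, -145.39952087402344), (29.948348999023438, 44.52241516113281), 8.49071979522705) 2010 0.06474648856101156
drv 97 [ 0.46017831 -0.42910409  0.10569589]
```

Request:
play_rows(delta_pos=[[-0.0008,0.0009,0.05],[-0.0007,0.0009,0.05],[0,0,0.05],[0,0,0.04],[0,0,0.0216],[0,0,0],[0,0,0],[0,0,0]], rotation=[[0,0,0],[0,0,0],[0,0,0],[0,0,0],[0,0,0],[0,0,0],[0,0,0],[0,0,0]], grip=[1,1,1,1,0,0,0,0])

```text
time: 26.78
position: [0.5464, -0.1422, 0.0524]
orientation: [2.037, 2.389, 0.002]
contact_force: [-0.1, -0.9, 0.4]
opening: 0.0634
gripper_force: 0.0
```

Request:
play_rows(delta_pos=[[0,0,0],[0,0,0],[0,0,0],[0,0,0],[0,0,0],[0,0,0],[0,0,0],[0,0,0]], rotation=[[0,0,0],[0,0,0],[0,0,0],[0,0,0],[0,0,0],[0,0,0],[0,0,0],[0,0,0]], grip=[-1,-1,-1,-1,-1,-1,-1,-1])

```text
time: 27.45
position: [0.5458, -0.141, 0.0518]
orientation: [2.036, 2.392, 0.001]
contact_force: [-1.6, -0.1, 5.6]
opening: 0.0299
gripper_force: 35.0
```

```bash
python3 - <<'E'
from h import *
plan(); print(env.state()["torque"])
E
```

```text
t 27.45 pos [ 0.5458 -0.141   0.0518] F [-1.64 -0.11  5.62] op 0.0299 gf 35.0 j6 -0.46
[-0.09807319  0.16914726  0.00896296]
```

Request:
play_rows(delta_pos=[[0,0,-0.0006],[0,0,0],[0,0,0]], rotation=[[0,0,0],[0,0,0],[0,0,0]], grip=[-1,-1,-1])

```text
time: 27.7
position: [0.5458, -0.141, 0.0519]
orientation: [2.036, 2.392, 0.001]
contact_force: [-0.4, -0.4, 3.7]
opening: 0.0296
gripper_force: 35.0
```

Request:
play_rows(delta_pos=[[0,0,-0.0004],[0,0,0],[0,0,0]], rotation=[[0,0,0],[0,0,0],[0,0,0]], grip=[-1,-1,-1])

```text
time: 27.95
position: [0.5457, -0.141, 0.0519]
orientation: [2.036, 2.391, 0.001]
contact_force: [0.7, -0.2, 1.5]
opening: 0.0298
gripper_force: 35.0
```

Request:
play_rows(delta_pos=[[0,0,-0.0004],[-0.002,0,0],[-0.002,0,0]], rotation=[[0,0,0],[0,0,0],[0,0,0]], grip=[-1,-1,-1])

```text
time: 28.2
position: [0.5454, -0.143, 0.0518]
orientation: [-2.036, -2.39, -0.002]
contact_force: [-0.7, 3.8, 0.8]
opening: 0.0297
gripper_force: 35.0
```

Request:
play_rows(delta_pos=[[-0.002,0,0],[-0.002,0,0]], rotation=[[0,0,0],[0,0,0]], grip=[-1,-1])

```text
time: 28.37
position: [0.5459, -0.1464, 0.0519]
orientation: [-2.036, -2.391, -0.001]
contact_force: [-0.8, 3.1, 1.3]
opening: 0.0299
gripper_force: 35.0
```

Request:
play_rows(delta_pos=[[-0.002,0,0],[-0.002,0,0]], rotation=[[0,0,0],[0,0,0]], grip=[-1,-1])

```text
time: 28.53
position: [0.5465, -0.1498, 0.0519]
orientation: [-2.036, -2.392, -0.001]
contact_force: [-0.1, 2.9, 0.0]
opening: 0.0298
gripper_force: 35.0
```

Request:
play_rows(delta_pos=[[-0.002,0,0],[-0.002,0,0]], rotation=[[0,0,0],[0,0,0]], grip=[-1,-1])

```text
time: 28.7
position: [0.5471, -0.153, 0.0519]
orientation: [-2.037, -2.392, -0.001]
contact_force: [-0.6, 1.7, -2.1]
opening: 0.0297
gripper_force: 35.0
```

Request:
play_rows(delta_pos=[[0,0,0],[0,0,0]], rotation=[[0,0,0],[0,0,0]], grip=[-1,-1])

```text
time: 28.87
position: [0.5472, -0.1532, 0.052]
orientation: [2.036, 2.392, 0.0]
contact_force: [-0.9, -0.5, -1.7]
opening: 0.0297
gripper_force: 35.0
```

Request:
play_rows(delta_pos=[[-0.01,0,0],[-0.02,0,0],[-0.03,0,0],[-0.03,0,0],[-0.03,0,0],[0,0,-0.03],[0,0,-0.02],[0,0,0]], rotation=[[0,0,0],[0,0,0],[0,0,0],[0,0,0],[0,0,0],[0,0,0],[0,0,0],[0,0,0]], grip=[-1,-1,-1,-1,-1,-1,-1,-1])

```text
time: 29.53
position: [0.5644, -0.245, 0.0932]
orientation: [2.033, 2.385, 0.003]
contact_force: [1.2, -0.5, -1.8]
opening: 0.0298
gripper_force: 35.0
```

```bash
python3 - <<'E'
from h import *
plan((.5270,-.3770,.092,76.2),(.5270,-.3770,.0535,76.2))
E
```

```text
t 29.53 pos [ 0.5644 -0.245   0.0932] F [ 1.19 -0.47 -1.84] op 0.0298 gf 35.0 j6 -0.61
(0.527, -0.377, 0.092, 76.2) rot [0.0011 0.0005 0.0636] n3.2 dpos [-0.1828 -0.0064  0.0016] n3.3 j6~-24
(0.527, -0.377, 0.0535, 76.2) rot [0. 0. 0.] n0.0 dpos [ 0.     -0.      0.0513] n0.9 j6~-24
```

Request:
play_rows(delta_pos=[[0,0,0],[0,0,0],[0,0,0],[0,0,0],[-0.0457,-0.0016,0],[-0.0457,-0.0016,0],[-0.0457,-0.0016,0],[-0.0457,-0.0016,0]], rotation=[[0,0,0.0159],[0,0,0.0159],[0,0,0.0159],[0,0,0.0159],[0,0,0],[0,0,0],[0,0,0],[0,0,0]], grip=[-1,-1,-1,-1,-1,-1,-1,-1])

```text
time: 30.2
position: [0.5237, -0.3753, 0.0886]
orientation: [2.47, 1.942, 0.0]
contact_force: [0.8, -1.1, -3.4]
opening: 0.0297
gripper_force: 35.0
```

Request:
play_rows(delta_pos=[[0,0,0],[0,0,0],[0,0,0],[0,0,0.025],[0,0,0.02],[0,0,0],[0,0,0]], rotation=[[0,0,0],[0,0,0],[0,0,0],[0,0,0],[0,0,0],[0,0,0],[0,0,0]], grip=[-1,-1,-1,-1,-1,-1,-1])

```text
time: 30.78
position: [0.5244, -0.3721, 0.0551]
orientation: [-2.468, -1.941, -0.0]
contact_force: [0.0, 0.3, -2.1]
opening: 0.0299
gripper_force: 35.0
```

```bash
python3 - <<'E'
from h import *
plan((.5270,-.3770,.0535,76.2))
E
```

```text
t 30.78 pos [ 0.5244 -0.3721  0.0551] F [ 0.03  0.28 -2.11] op 0.0299 gf 35.0 j6 -0.42
(0.527, -0.377, 0.0535, 76.2) rot [-0.0002 -0.0002  0.0005] n0.0 dpos [-0.0056  0.005   0.0021] n0.1 j6~-24
```

Lower, check contact, then release and go up with a look at the bowl.

Request:
play_rows(delta_pos=[[-0.003,0.003,0.0018],[0,0,0.001],[0,0,0],[0,0,0]], rotation=[[0,0,0],[0,0,0],[0,0,0],[0,0,0]], grip=[-1,-1,-1,-1])

```text
time: 31.12
position: [0.5264, -0.3763, 0.0542]
orientation: [2.47, 1.94, 0.001]
contact_force: [-0.4, -0.5, -1.8]
opening: 0.0299
gripper_force: 35.0
```

Request:
play_rows(delta_pos=[[0,0,0],[0,0,0],[0,0,0],[0,0,0],[0,0,0],[0,0,-0.04],[0,0,-0.05],[0,0,-0.05]], rotation=[[0,0,0],[0,0,0],[0,0,0],[0,0,0],[0,0,0],[0,0,0],[0,0,0],[0,0,0]], grip=[0.3,0.3,0.3,0.3,0.3,0.3,1,1])

```text
time: 31.78
position: [0.5251, -0.3756, 0.1583]
orientation: [-2.468, -1.938, 0.0]
contact_force: [0.8, -1.5, -0.1]
opening: 0.0685
gripper_force: 0.0
```

Request:
play_rows(delta_pos=[[0,0,-0.05],[0,0,0],[0,0,0]], rotation=[[0,0,0],[0,0,0],[0,0,0]], grip=[1,1,1])

```text
time: 32.03
position: [0.528, -0.3779, 0.2005]
orientation: [2.465, 1.936, 0.004]
contact_force: [-0.2, -0.9, -0.3]
opening: 0.0871
gripper_force: 0.0
```

```bash
cat >> h.py <<'E'
def bowl(cam="top",near=(.667,-.281),rad=.14):
    p,P,c=cap(cam); Z=P[...,2]; m=(np.hypot(P[...,0]-near[0],P[...,1]-near[1])<rad)&(Z>near[2] if len(near)>2 else Z>.05)&(Z<.064)&(p.astype(int).max(-1)-p.astype(int).min(-1)<45)
    n,l,s,_=cv2.connectedComponentsWithStats(m.astype(np.uint8),connectivity=8); k=1+np.argmax(s[1:,4])
    q=(P[l==k][:,:2]*1000).astype(np.float32); e=cv2.minEnclosingCircle(q); print("bowl",cam,np.round(e[0],1),round(e[1],1),cv2.fitEllipse(q)[0],s[k,4])
    return p,P
E
python3 - <<'E'
from h import *
p,P=bowl(); save("pics/t6.png",p[160:320,130:490],2.2); np.savez("/tmp/t6.npz",p=p,P=P)
plan()
E
```

```text
bowl top [ 689.9 -298.8] 65.7 (689.9300537109375, -298.126220703125) 235
t 32.08 pos [ 0.5266 -0.3768  0.1976] F [ 0.51  0.51 -0.06] op 0.0879 gf 0.0 j6 -0.42
```

View pics/t6.png

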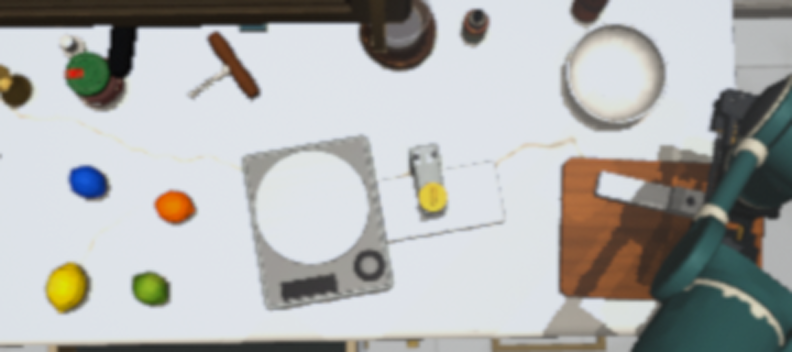

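The bowl was knocked to about (0.690, -0.299). The block is back on the board at (650,190), and the screw is at (432,197). Next I grasp the bowl's near rim.

```bash
python3 - <<'E'
from h import *
p=(.634,-.2743)
d=(.526-.690,.0908+.2985)
plan((*p,.13,66.6),(*p,.061,66.6),(*p,.19,66.6),(p[0]+d[0],p[1]+d[1],.19,66.6),(p[0]+d[0],p[1]+d[1],.1105,66.6))
E
```

```text
t 32.08 pos [ 0.5266 -0.3768  0.1976] F [ 0.51  0.51 -0.06] op 0.0879 gf 0.0 j6 -0.42
(0.634, -0.2743, 0.13, 66.6) rot [0.0005 0.     0.0269] n1.4 dpos [0.1823 0.0771 0.0901] n3.9 j6~-2
(0.634, -0.2743, 0.061, 66.6) rot [0. 0. 0.] n0.0 dpos [ 0.    -0.     0.092] n1.7 j6~-2
(0.634, -0.2743, 0.19, 66.6) rot [0. 0. 0.] n0.0 dpos [ 0.     0.    -0.172] n3.1 j6~-2
(0.4700000000000001, 0.11499999999999999, 0.19, 66.6) rot [0. 0. 0.] n0.0 dpos [ 0.3895 -0.4068 -0.    ] n10.1 j6~35
(0.4700000000000001, 0.11499999999999999, 0.1105, 66.6) rot [0. 0. 0.] n0.0 dpos [ 0.    -0.     0.106] n1.9 j6~35
```

Request:
play_rows(delta_pos=[[0,0,0],[0,0,0],[0.0456,0.0193,0.0225],[0.0456,0.0193,0.0225],[0.0456,0.0193,0.0225],[0.0456,0.0193,0.0225],[0,0,0],[0,0,0]], rotation=[[0,0,0.0135],[0,0,0.0135],[0,0,0],[0,0,0],[0,0,0],[0,0,0],[0,0,0],[0,0,0]], grip=[1,1,0,-0.1,-0.1,-0.1,-0.1,-0.1])

```text
time: 32.75
position: [0.6322, -0.271, 0.1241]
orientation: [-2.618, -1.725, 0.005]
contact_force: [-0.8, -0.5, -0.4]
opening: 0.0503
gripper_force: 0.0
```

```bash
python3 - <<'E'
from h import *
plan((.634,-.2743,.061,66.6))
bowl("wrist",(.690,-.2985,.052),.1)
E
```

```text
t 32.75 pos [ 0.6322 -0.271   0.1241] F [-0.76 -0.55 -0.41] op 0.0503 gf 0.0 j6 -0.04
(0.634, -0.2743, 0.061, 66.6) rot [-0.0012 -0.0001  0.0004] n0.1 dpos [-0.0031  0.0039  0.0841] n1.5 j6~-2
bowl wrist [ 691.6 -297.5] 65.5 (691.0989379882812, -296.4355163574219) 4179
```

Request:
play_rows(delta_pos=[[-0.001,0.0035,0.043],[0,0,0.043],[0,0,0],[0,0,0],[0,0,0],[0,0,0],[0,0,0],[0,0,0]], rotation=[[0,0,0],[0,0,0],[0,0,0],[0,0,0],[0,0,0],[0,0,0],[0,0,0],[0,0,0]], grip=[-0.1,-0.1,-0.1,-1,-1,-1,-1,-1], squeeze=30)

```text
time: 33.47
position: [0.6371, -0.2761, 0.0669]
orientation: [2.624, 1.722, 0.005]
contact_force: [0.9, 1.1, 3.7]
opening: 0.0099
gripper_force: 27.6
```

Request:
play_rows(delta_pos=[[0,0,0],[0,0,0],[0,0,0],[0,0,-0.015],[0,0,0],[0,0,0]], rotation=[[0,0,0],[0,0,0],[0,0,0],[0,0,0],[0,0,0],[0,0,0]], grip=[-1,-1,-1,-1,-1,-1])

```text
time: 33.97
position: [0.6362, -0.2757, 0.0768]
orientation: [2.625, 1.724, 0.002]
contact_force: [0.3, 0.7, 0.2]
opening: 0.0088
gripper_force: 28.7
```

Request:
play_rows(delta_pos=[[0,0,-0.03],[0,0,-0.03],[0,0,0],[0,0,0],[0,0,0]], rotation=[[0,0,0],[0,0,0],[0,0,0],[0,0,0],[0,0,0]], grip=[-1,-1,-1,-1,-1])

```text
time: 34.38
position: [0.635, -0.2753, 0.1191]
orientation: [-2.625, -1.723, 0.001]
contact_force: [0.0, 0.2, -1.9]
opening: 0.0075
gripper_force: 30.1
```

```bash
python3 - <<'E'
from h import *
plan()
p,P,c=cap("wrist"); save("pics/w7.png",p); Z=P[...,2]
m=(np.hypot(P[...,0]-.691,P[...,1]+.2975)<.1)&(Z>.07)&(Z<.14)
q=P[m]; hi=q
for a in range(0,360,45):
    d=np.array([np.cos(np.radians(a)),np.sin(np.radians(a))]); s=q[((q[:,:2]-[.691,-.2975])@d)>.055]
    print(a,len(s),np.nanmax(s[:,2]).round(4) if len(s) else None)
E
```

```text
t 34.38 pos [ 0.635  -0.2753  0.1191] F [ 0.04  0.21 -1.93] op 0.0075 gf 30.1 j6 -0.04
0 3864 0.0981
45 3927 0.0981
90 1971 0.1003
135 5364 0.14
180 2867 0.14
225 81 0.1014
270 0 None
315 185 0.0862
```

View pics/w7.png

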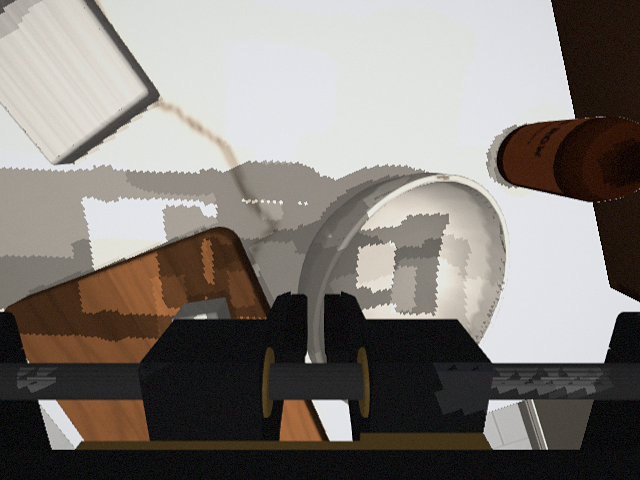

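Bowl is held at its near wall, pixel (315,330), with the far rim at (500,230) hanging low. I'll measure the tilt from the bowl floor.

```bash
cat > bt.py <<'E'
from h import *
def tilt(cx,cy,lo,hi,cam="wrist",pr=True):
    p,P,c=cap(cam); M=R.from_rotvec(env.state()["orientation"]).as_matrix()
    m=(np.hypot(P[...,0]-cx,P[...,1]-cy)<.028)&(P[...,2]>lo)&(P[...,2]<hi); q=P[m]
    for _ in range(4):
        A=np.c_[q[:,:2]-[cx,cy],np.ones(len(q))]; s=np.linalg.lstsq(A,q[:,2],rcond=None)[0]; r=abs(q[:,2]-A@s); q=q[r<max(.0015,1.5*np.median(r))]
    n=np.array([-s[0],-s[1],1]);n/=np.linalg.norm(n)
    print(len(q),"floor z",s[2],"normal",n.round(3),"in tool",(M.T@n).round(3),"tilt",np.degrees(np.arccos(n[2])))
    return p,P
E
python3 - <<'E'
from bt import *
tilt(.685,-.295,.03,.12); plan()
E
```

```text
1488 floor z 0.026518101381199206 normal [ 0.37  -0.191  0.909] in tool [-0.028  0.412 -0.911] tilt 24.59541964936403
t 34.48 pos [ 0.6344 -0.2751  0.1182] F [ 0.29 -0.28 -2.7 ] op 0.0075 gf 30.1 j6 -0.04
```

Request:
play_rows(delta_pos=[[0,0,-0.04],[0,0,-0.04],[0,0,-0.03],[0,0,0],[0,0,0],[0,0,0],[0,0,0],[0,0,0]], rotation=[[0,0,0],[0,0,0],[0,0,0],[-0.0169,0,0],[-0.0169,0,0],[-0.0169,0,0],[-0.0169,0,0],[0,0,0]], grip=[-1,-1,-1,-1,-1,-1,-1,-1])

```text
time: 35.15
position: [0.6293, -0.2726, 0.1964]
orientation: [2.321, 1.523, 0.323]
contact_force: [-1.4, 0.6, -4.8]
opening: 0.0077
gripper_force: 31.2
```

Request:
play_rows(delta_pos=[[0,0,0],[0,0,0],[0,0,0]], rotation=[[0,0,0],[0,0,0],[0,0,0]], grip=[-1,-1,-1])

```text
time: 35.4
position: [0.6376, -0.2766, 0.2043]
orientation: [2.314, 1.518, 0.329]
contact_force: [0.8, -0.0, -2.6]
opening: 0.0075
gripper_force: 30.3
```

```bash
cat >> h.py <<'E'
def shift(*ds):
    M=R.from_rotvec(env.state()["orientation"])
    for d in ds: v=M.inv().apply(d)/.75; print("shift",np.round(d,4),"dpos",v.round(4),"n%.1f"%(np.linalg.norm(v)/.0556))
E
python3 - <<'E'
from bt import *
plan()
p,P=tilt(.690,-.297,.1,.2)
Z=P[...,2]; m=(np.hypot(P[...,0]-.690,P[...,1]+.297)<.09)&(Z>.165)&(Z<.20)&(P[...,0]>.66)
q=P[m]; print(len(q), np.percentile(Z[m],[5,50,95]))
# far rim: fit circle to highest pts
t=q[q[:,2]>np.percentile(q[:,2],60)]; A=np.c_[2*t[:,:2],np.ones(len(t))]; s=np.linalg.lstsq(A,(t[:,:2]**2).sum(1),rcond=None)[0]; print("circle",s[:2],np.sqrt(s[2]+s[0]**2+s[1]**2))
tp,TP=bowl("top",(.69,-.297,.15),.1) if 0 else (None,None)
E
```

```text
t 35.40 pos [ 0.6376 -0.2766  0.2043] F [ 0.76 -0.01 -2.57] op 0.0075 gf 30.3 j6 -0.06
3213 floor z 0.14209649459905527 normal [ 0.085 -0.055  0.995] in tool [-0.016  0.502 -0.865] tilt 5.808242695518121
8842 [0.16660541 0.17997473 0.19304998]
circle [ 0.69801575 -0.30625705] 0.06257053822630311
```

Request:
play_rows(delta_pos=[[0,0,0],[0,0,0],[0,0,0],[0,0,0]], rotation=[[-0.016,0,0],[0,0,0],[0,0,0],[0,0,0]], grip=[-1,-1,-1,-1])

```text
time: 35.78
position: [0.6366, -0.2761, 0.2038]
orientation: [2.237, 1.468, 0.395]
contact_force: [-0.1, 0.3, -1.9]
opening: 0.0074
gripper_force: 30.5
```

```bash
python3 - <<'E'
from bt import *
plan()
p,P=tilt(.694,-.302,.1,.2)
Z=P[...,2]; m=(np.hypot(P[...,0]-.696,P[...,1]+.304)<.09)&(Z>.165)&(Z<.215)&(P[...,0]>.67)
q=P[m]; print(np.percentile(Z[m],[50,90,95,99]))
t=q[(q[:,2]>np.percentile(q[:,2],95)-.006)&(q[:,2]<np.percentile(q[:,2],99)+.002)]; A=np.c_[2*t[:,:2],np.ones(len(t))]; s=np.linalg.lstsq(A,(t[:,:2]**2).sum(1),rcond=None)[0]; print("circle",s[:2],np.sqrt(s[2]+s[0]**2+s[1]**2))
c=s[:2]; shift((.526-c[0],.0908-c[1],0),(0,0,-.08))
E
```

```text
t 35.78 pos [ 0.6366 -0.2761  0.2038] F [-0.05  0.26 -1.93] op 0.0074 gf 30.5 j6 -0.08
3181 floor z 0.1461831097437913 normal [ 0.011 -0.018  1.   ] in tool [-0.012  0.517 -0.856] tilt 1.1960969019297552
[0.18295172 0.19419477 0.19502696 0.1958148 ]
circle [ 0.69824856 -0.30670015] 0.06268877900841732
shift [-0.1722  0.3975  0.    ] dpos [ 0.3949 -0.3647 -0.2115] n10.4
shift [ 0.    0.   -0.08] dpos [-0.0001 -0.0536  0.0922] n1.9
```

Request:
play_rows(delta_pos=[[0.0359,-0.0332,-0.0192],[0.0359,-0.0332,-0.0192],[0.0359,-0.0332,-0.0192],[0.0359,-0.0332,-0.0192],[0.0359,-0.0332,-0.0192],[0.0359,-0.0332,-0.0192],[0.0359,-0.0332,-0.0192],[0.0359,-0.0332,-0.0192]], rotation=[[0,0,0],[0,0,0],[0,0,0],[0,0,0],[0,0,0],[0,0,0],[0,0,0],[0,0,0]], grip=[-1,-1,-1,-1,-1,-1,-1,-1])

```text
time: 36.5
position: [0.511, 0.0147, 0.2052]
orientation: [2.236, 1.464, 0.399]
contact_force: [1.5, 1.6, -1.0]
opening: 0.0078
gripper_force: 30.6
```

Request:
play_rows(delta_pos=[[0.0359,-0.0332,-0.0192],[0.0359,-0.0332,-0.0192],[0.0359,-0.0332,-0.0192],[0,0,0],[0,-0.0268,0.0461],[0,-0.0268,0.0461],[0,0,0],[0,0,0]], rotation=[[0,0,0],[0,0,0],[0,0,0],[0,0,0],[0,0,0],[0,0,0],[0,0,0],[0,0,0]], grip=[-1,-1,-1,-1,-1,-1,-1,-1])

```text
time: 37.17
position: [0.4627, 0.1214, 0.1216]
orientation: [2.237, 1.469, 0.389]
contact_force: [0.2, -0.2, -2.3]
opening: 0.0075
gripper_force: 30.3
```

Request:
play_rows(delta_pos=[[0,0,0],[0,0,0]], rotation=[[0,0,0],[0,0,0]], grip=[-1,-1])

```text
time: 37.33
position: [0.4658, 0.1226, 0.1261]
orientation: [2.236, 1.464, 0.402]
contact_force: [0.4, 0.5, -2.7]
opening: 0.0078
gripper_force: 30.1
```

```bash
cat >> bt.py <<'E'
def rim(cx,cy,cam="wrist"):
    p,P=tilt(cx,cy,.02,.12,cam); Z=P[...,2]
    m=(np.hypot(P[...,0]-cx,P[...,1]-cy)<.08)&(np.hypot(P[...,0]-cx,P[...,1]-cy)>.05)&(Z>.1)&(Z<.122)
    if cam=="wrist": m&=(P[...,0]>cx-.03)
    q=P[m]; h=np.percentile(q[:,2],95); t=q[(q[:,2]>h-.005)&(q[:,2]<h+.003)]
    A=np.c_[2*t[:,:2],np.ones(len(t))]; s=np.linalg.lstsq(A,(t[:,:2]**2).sum(1),rcond=None)[0]; print("rim z",h,"circle",s[:2],np.sqrt(s[2]+s[0]**2+s[1]**2))
    return p,P
E
python3 - <<'E'
from bt import *
plan()
p,P=rim(.526,.0908); shift((0,0,-.004))
E
```

```text
t 37.33 pos [0.4658 0.1226 0.1261] F [ 0.4   0.52 -2.69] op 0.0078 gf 30.1 j6 1.38
3435 floor z 0.06685509884905931 normal [ 0.02  -0.016  1.   ] in tool [-0.002  0.526 -0.85 ] tilt 1.4703959582351391
rim z 0.11728005343177043 circle [0.52787528 0.09168356] 0.06292513701113263
shift [ 0.     0.    -0.004] dpos [-0.     -0.0027  0.0046] n0.1
```

Request:
play_rows(delta_pos=[[0,-0.0038,0.005],[0,-0.0038,0.005],[0,0,0],[0,0,0]], rotation=[[0,0,0],[0,0,0],[0,0,0],[0,0,0]], grip=[-1,-1,-1,-1])

```text
time: 37.72
position: [0.4628, 0.1227, 0.1143]
orientation: [2.235, 1.468, 0.398]
contact_force: [0.9, 0.5, 0.0]
opening: 0.0071
gripper_force: 29.3
```

Request:
play_rows(delta_pos=[[0,-0.0007,0.0013],[0,0,0],[0,0,0]], rotation=[[0,0,0],[0,0,0],[0,0,0]], grip=[-1,-1,-1])

```text
time: 37.97
position: [0.4634, 0.1231, 0.114]
orientation: [2.235, 1.467, 0.4]
contact_force: [-3.0, 1.3, 6.9]
opening: 0.0069
gripper_force: 29.9
```

Request:
play_rows(delta_pos=[[0,0,0],[0,0,0],[0,0,0],[0,0,0],[0,0,-0.025],[0,0,-0.04],[0,0,-0.05],[0,0,-0.05]], rotation=[[0,0,0],[0,0,0],[0,0,0],[0,0,0],[0,0,0],[0,0,0],[0,0,0],[0,0,0]], grip=[-0.4,-0.4,-0.4,-0.4,-0.4,-0.4,-0.4,-0.4])

```text
time: 38.63
position: [0.4037, 0.1464, 0.2193]
orientation: [2.237, 1.468, 0.391]
contact_force: [1.7, 0.5, 0.7]
opening: 0.0268
gripper_force: 0.0
```

Request:
play_rows(delta_pos=[[0,0,0],[0,0,0],[0,0,0]], rotation=[[0,0,0],[0,0,0],[0,0,0]], grip=[-1,-1,-1])

```text
time: 38.88
position: [0.4049, 0.1469, 0.2189]
orientation: [2.236, 1.468, 0.395]
contact_force: [-0.8, -0.3, -0.7]
opening: 0.0087
gripper_force: 0.0
```

```bash
python3 - <<'E'
from bt import *
rim(.526,.0908)
p,P,c=cap("top"); Z=P[...,2]
m=(np.hypot(P[...,0]-.446,P[...,1]-.0195)<.03)&(Z>.05)&(Z<.065)
q=(P[m][:,:2]*1000).astype(np.float32); print("tare",len(q), len(q) and (cv2.minEnclosingCircle(q),np.median(Z[m])))
z=np.load("/tmp/t6.npz"); P=z["P"];Z=P[...,2]; m=(np.hypot(P[...,0]-.446,P[...,1]-.0195)<.03)&(Z>.047)&(Z<.065)
q=(P[m][:,:2]*1000).astype(np.float32);print("tare0",len(q),cv2.minEnclosingCircle(q),np.median(Z[m]))
plan((.447,.0205,.16,66.6))
E
```

```text
1982 floor z 0.05774772740786124 normal [-0.002  0.004  1.   ] in tool [ 0.002  0.498 -0.867] tilt 0.26256938285152825
rim z 0.10683602689635231 circle [0.5259638  0.09213859] 0.0626560393029848
tare 100 (((449.5877380371094, 19.229459762573242), 18.787565231323242), np.float64(0.055971445723411506))
tare0 149 ((446.3648376464844, 22.307575225830078), 26.281408309936523) 0.05210374158530007
t 38.98 pos [0.4045 0.1462 0.2175] F [ 0.06  0.61 -0.59] op 0.0013 gf 0.0 j6 1.31
(0.447, 0.0205, 0.16, 66.6) rot [ 0.0834  0.0004 -0.0001] n4.2 dpos [-0.1313  0.1186  0.0766] n3.5 j6~24
```

```bash
python3 - <<'E'
from h import *
plan((.4485,.0200,.2,43),(.4485,.0200,.088,43))
E
```

```text
t 38.98 pos [0.4045 0.1462 0.2175] F [ 0.06  0.61 -0.59] op 0.0013 gf 0.0 j6 1.31
(0.4485, 0.02, 0.2, 43) rot [ 0.0823 -0.0168  0.0639] n5.3 dpos [-0.0718  0.1631  0.0233] n3.2 j6~48
(0.4485, 0.02, 0.088, 43) rot [0. 0. 0.] n0.0 dpos [ 0.     -0.      0.1493] n2.7 j6~48
```

Request:
play_rows(delta_pos=[[0,0,0],[0,0,0],[0,0,0],[0,0,0],[0,0,0],[0,0,0],[0,0,0]], rotation=[[0.0137,-0.0028,0.01065],[0.0137,-0.0028,0.01065],[0.0137,-0.0028,0.01065],[0.0137,-0.0028,0.01065],[0.0137,-0.0028,0.01065],[0.0137,-0.0028,0.01065],[0,0,0]], grip=[-1,-1,-1,-1,-1,-1,-1])

```text
time: 39.57
position: [0.4067, 0.1453, 0.2178]
orientation: [-2.924, -1.143, 0.002]
contact_force: [0.5, 0.2, -0.2]
opening: 0.0003
gripper_force: 0.0
```

Request:
play_rows(delta_pos=[[-0.018,0.0408,0.0058],[-0.018,0.0408,0.0058],[-0.018,0.0408,0.0058],[-0.018,0.0408,0.0058],[0,0,0],[0,0,0],[0,0,0]], rotation=[[0,0,0],[0,0,0],[0,0,0],[0,0,0],[0,0,0],[0,0,0],[0,0,0]], grip=[-1,-1,-1,-1,-1,-1,-1])

```text
time: 40.15
position: [0.4484, 0.0209, 0.2008]
orientation: [-2.922, -1.152, -0.002]
contact_force: [-0.4, 0.2, -0.5]
opening: 0.0005
gripper_force: 0.0
```

```bash
python3 - <<'E'
from h import *
plan((.4485,.0200,.088,43))
for cam in ("top","wrist"):
    p,P,c=cap(cam); Z=P[...,2]
    m=(np.hypot(P[...,0]-.4485,P[...,1]-.02)<.03)&(Z>.042)&(Z<.068)
    print(cam,m.sum(),np.percentile(Z[m],[5,50,95]) if m.any() else "", P[m].mean(0) if m.any() else "")
E
```

```text
t 40.15 pos [0.4484 0.0209 0.2008] F [-0.37  0.24 -0.46] op 0.0005 gf 0.0 j6 0.81
(0.4485, 0.02, 0.088, 43) rot [ 0.     -0.0002  0.0001] n0.0 dpos [-0.0006  0.001   0.1504] n2.7 j6~48
top 0  
wrist 1853 [0.04715089 0.050193   0.06028766] [0.45277003 0.02140746 0.05286993]
```

Request:
play_rows(delta_pos=[[0,0.001,0.05],[0,0,0.05],[0,0,0.05],[0,0,0],[0,0,0.005],[0,0,0.005],[0,0,0]], rotation=[[0,0,0],[0,0,0],[0,0,0],[0,0,0],[0,0,0],[0,0,0],[0,0,0]], grip=[-1,-1,-1,-1,-1,-1,-1])

```text
time: 40.83
position: [0.4518, 0.0209, 0.0837]
orientation: [2.921, 1.154, 0.01]
contact_force: [0.1, 0.3, -0.3]
opening: 0.0002
gripper_force: 0.0
```

Request:
play_rows(delta_pos=[[0,0,0.003],[0,0,0.003],[0,0,0],[0,0,0]], rotation=[[0,0,0],[0,0,0],[0,0,0],[0,0,0]], grip=[-1,-1,-1,-1])

```text
time: 41.17
position: [0.4521, 0.0205, 0.079]
orientation: [2.922, 1.152, 0.011]
contact_force: [1.7, 1.8, 2.8]
opening: 0.0007
gripper_force: 1.4
```

Request:
play_rows(delta_pos=[[0,0,0.003],[0,0,0.003],[0,0,0],[0,0,0]], rotation=[[0,0,0],[0,0,0],[0,0,0],[0,0,0]], grip=[-1,-1,-1,-1])

```text
time: 41.5
position: [0.4521, 0.0205, 0.0752]
orientation: [2.922, 1.152, 0.01]
contact_force: [-1.9, 1.7, 16.1]
opening: 0.0002
gripper_force: 7.9
```

Request:
play_rows(delta_pos=[[0,0,0.0025],[0,0,0],[0,0,0]], rotation=[[0,0,0],[0,0,0],[0,0,0]], grip=[-1,-1,-1])

```text
time: 41.75
position: [0.4523, 0.0205, 0.075]
orientation: [2.922, 1.152, 0.009]
contact_force: [-8.7, 2.1, 29.6]
opening: 0.0003
gripper_force: 15.2
```

Request:
play_rows(delta_pos=[[0,0,-0.03],[0,0,-0.05],[0,0,-0.05],[0,0,-0.05],[0,0,-0.05],[0,0,-0.03],[0,0,0],[0,0,0]], rotation=[[0,0,0],[0,0,0],[0,0,0],[0,0,0],[0,0,0],[0,0,0],[0,0,0],[0,0,0]], grip=[-1,-1,-1,-1,-1,-1,-1,-1])

```text
time: 42.42
position: [0.4499, 0.02, 0.2669]
orientation: [2.922, 1.152, 0.007]
contact_force: [0.2, 0.3, -0.8]
opening: -0.0
gripper_force: 0.0
```

```bash
python3 - <<'E'
from h import *
plan((.43,.27,.27,90))
E
```

```text
t 42.42 pos [0.4499 0.02   0.2669] F [ 0.21  0.34 -0.75] op -0.0000 gf 0.0 j6 0.81
(0.43, 0.27, 0.27, 90) rot [ 0.0006 -0.0005 -0.1305] n6.6 dpos [ 0.3333 -0.0265 -0.0042] n6.0 j6~30
```

Request:
play_rows(delta_pos=[[0,0,0],[0,0,0],[0,0,0],[0,0,0],[0,0,0],[0,0,0],[0,0,0]], rotation=[[0.0006,-0.0005,-0.0187],[0,0,-0.0187],[0,0,-0.0187],[0,0,-0.0187],[0,0,-0.0187],[0,0,-0.0187],[0,0,-0.0183]], grip=[1,1,1,1,1,1,1])

```text
time: 43.0
position: [0.4476, 0.0201, 0.2626]
orientation: [-2.21, -2.223, 0.007]
contact_force: [-1.2, 0.1, -0.6]
opening: 0.0452
gripper_force: 0.0
```

Request:
play_rows(delta_pos=[[0.0476,-0.0038,0],[0.0476,-0.0038,0],[0.0476,-0.0038,0],[0.0476,-0.0038,0],[0.0476,-0.0038,0],[0.0476,-0.0038,0],[0.0476,-0.0038,0],[0,0,0]], rotation=[[0,0,0],[0,0,0],[0,0,0],[0,0,0],[0,0,0],[0,0,0],[0,0,0],[0,0,0]], grip=[1,1,1,1,1,1,1,1])

```text
time: 43.67
position: [0.4272, 0.2741, 0.2632]
orientation: [-2.212, -2.222, 0.006]
contact_force: [0.3, -0.9, 0.5]
opening: 0.0882
gripper_force: 0.0
```

```bash
python3 - <<'E'
from h import *
p,P,c=cap("wrist"); save("pics/w8.png",p); np.savez("/tmp/w8.npz",p=p,P=P); Z=P[...,2]
for n,x,y in (("lemon",.431,.398),("lime",.428,.2965)):
    m=(np.hypot(P[...,0]-x,P[...,1]-y)<.06)&(Z>.02)&(Z<.06); k,l,s,_=cv2.connectedComponentsWithStats(m.astype(np.uint8)); i=1+np.argmax(s[1:,4])
    q=P[l==i]; print(n,cv2.minAreaRect((q[:,:2]*1000).astype(np.float32)),q.mean(0),q[:,2].max())
plan()
E
```

```text
lemon ((431.9425048828125, 402.06134033203125), (54.76202392578125, 53.615440368652344), 29.257612228393555) [0.43125176 0.40061499 0.04179052] 0.05172966271551477
lime ((427.5426330566406, 298.6015319824219), (43.33168411254883, 44.31441116333008), 4.6002302169799805) [0.42770369 0.29996078 0.03730611] 0.045666681289076305
t 43.72 pos [0.4275 0.2717 0.2631] F [-0.3  -0.03 -0.46] op 0.0883 gf 0.0 j6 0.51
```

View pics/w8.png

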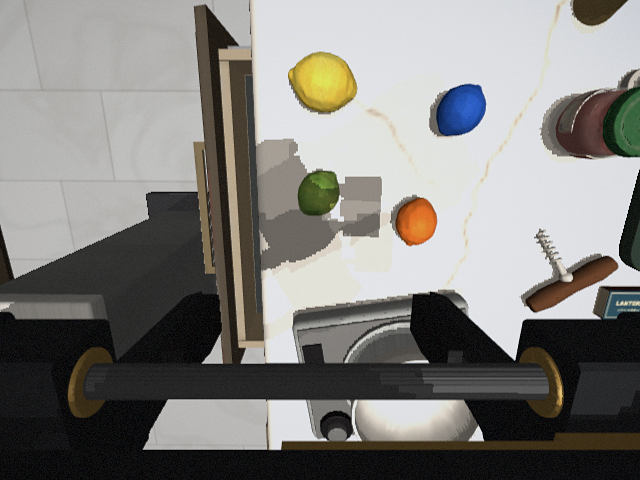

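The lime is at (318,193) and the lemon at (322,82); the blue (462,110) and orange (416,221) look-alikes are clear of the fingers. No third fruit is in view.

```bash
python3 - <<'E'
from h import *
u=np.array([.57,.82])
b=np.array([.526,.092])+u*.015
plan((.4275,.2990,.13,55),(.4275,.2990,.028,55),(.4275,.2990,.19,55),(*b,.19,55),(*b,.107,55))
E
```

```text
t 43.72 pos [0.4275 0.2717 0.2631] F [-0.3  -0.03 -0.46] op 0.0883 gf 0.0 j6 0.51
(0.4275, 0.299, 0.13, 55) rot [-0.0011  0.0005  0.098 ] n4.9 dpos [ 0.0299 -0.0209  0.1775] n3.3 j6~68
(0.4275, 0.299, 0.028, 55) rot [0. 0. 0.] n0.0 dpos [-0.    -0.     0.136] n2.4 j6~68
(0.4275, 0.299, 0.19, 55) rot [0. 0. 0.] n0.0 dpos [ 0.     0.    -0.216] n3.9 j6~68
(np.float64(0.53455), np.float64(0.1043), 0.19, 55) rot [0. 0. 0.] n0.0 dpos [-0.1308  0.2658  0.    ] n5.3 j6~44
(np.float64(0.53455), np.float64(0.1043), 0.107, 55) rot [0. 0. 0.] n0.0 dpos [-0.     -0.      0.1107] n2.0 j6~44
```

Request:
play_rows(delta_pos=[[0,0,0],[0,0,0],[0,0,0],[0,0,0],[0,0,0],[0.01,-0.007,0.0444],[0.01,-0.007,0.0444],[0.01,-0.007,0.0444]], rotation=[[-0.0011,0.0005,0.0196],[0,0,0.0196],[0,0,0.0196],[0,0,0.0196],[0,0,0.0196],[0,0,0],[0,0,0],[0,0,0]], grip=[1,1,1,1,1,1,0.7,0.7])

```text
time: 44.38
position: [0.4298, 0.2961, 0.1644]
orientation: [-2.79, -1.442, -0.008]
contact_force: [0.7, 0.1, -0.2]
opening: 0.0771
gripper_force: 0.0
```

Request:
play_rows(delta_pos=[[0,0,0.0444],[0,0,0],[0,0,0],[0,0,0]], rotation=[[0,0,0],[0,0,0],[0,0,0],[0,0,0]], grip=[0.7,0.7,0.7,0.7])

```text
time: 44.72
position: [0.4306, 0.2973, 0.1339]
orientation: [-2.789, -1.443, -0.009]
contact_force: [0.2, 0.0, -0.1]
opening: 0.0754
gripper_force: 0.0
```

```bash
python3 - <<'E'
from h import *
plan((.4275,.2990,.028,55))
E
```

```text
t 44.72 pos [0.4306 0.2973 0.1339] F [ 0.2   0.05 -0.15] op 0.0754 gf 0.0 j6 1.17
(0.4275, 0.299, 0.028, 55) rot [ 0.0003 -0.0009 -0.0009] n0.1 dpos [-0.0005 -0.0048  0.1412] n2.5 j6~68
```

Request:
play_rows(delta_pos=[[0,-0.0048,0.047],[0,0,0.047],[0,0,0.047],[0,0,0],[0,0,0],[0,0,0],[0,0,0],[0,0,0]], rotation=[[0.0003,-0.0009,0],[0,0,0],[0,0,0],[0,0,0],[0,0,0],[0,0,0],[0,0,0],[0,0,0]], grip=[0.7,0.7,0.7,0.7,-1,-1,-1,-1], squeeze=15)

```text
time: 45.38
position: [0.43, 0.3018, 0.0309]
orientation: [-2.789, -1.444, -0.01]
contact_force: [-0.3, 0.0, -0.1]
opening: 0.0505
gripper_force: 0.0
```

Request:
play_rows(delta_pos=[[0,0,0],[0,0,0],[0,0,-0.03],[0,0,-0.045],[0,0,-0.05],[0,0,-0.05],[0,0,-0.04],[0,0,0]], rotation=[[0,0,0],[0,0,0],[0,0,0],[0,0,0],[0,0,0],[0,0,0],[0,0,0],[0,0,0]], grip=[-1,-1,-1,-1,-1,-1,-1,-1])

```text
time: 46.05
position: [0.4315, 0.3028, 0.1973]
orientation: [-2.788, -1.444, -0.023]
contact_force: [-0.4, 1.4, -0.2]
opening: 0.0411
gripper_force: 15.0
```

Request:
play_rows(delta_pos=[[-0.0218,0.0443,0],[-0.0218,0.0443,0],[-0.0218,0.0443,0],[-0.0218,0.0443,0],[-0.0218,0.0443,0],[-0.0218,0.0443,0],[0,0,0],[0,0,0]], rotation=[[0,0,0],[0,0,0],[0,0,0],[0,0,0],[0,0,0],[0,0,0],[0,0,0],[0,0,0]], grip=[-1,-1,-1,-1,-1,-1,-1,-1])

```text
time: 46.72
position: [0.534, 0.1034, 0.1883]
orientation: [-2.792, -1.439, -0.0]
contact_force: [-0.0, -0.4, -0.2]
opening: 0.0409
gripper_force: 15.0
```

```bash
python3 - <<'E'
from h import *
u=np.array([.57,.82]); b=np.array([.526,.092])+u*.015
plan((*b,.107,55))
E
```

```text
t 46.72 pos [0.534  0.1034 0.1883] F [-0.04 -0.39 -0.21] op 0.0409 gf 15.0 j6 0.76
(np.float64(0.53455), np.float64(0.1043), 0.107, 55) rot [-0.0002 -0.0001 -0.0013] n0.1 dpos [ 1.300e-03 -1.000e-04  1.084e-01] n2.0 j6~44
```

Request:
play_rows(delta_pos=[[0,0,0.045],[0,0,0.04],[0,0,0.023],[0,0,0],[0,0,0],[0,0,0],[0,0,0],[0,0,0]], rotation=[[0,0,0],[0,0,0],[0,0,0],[0,0,0],[0,0,0],[0,0,0],[0,0,0],[0,0,0]], grip=[-1,-1,-1,-1,-1,0.27,0.27,0.27])

```text
time: 47.38
position: [0.5352, 0.1058, 0.1099]
orientation: [2.789, 1.445, 0.007]
contact_force: [0.5, 0.3, 0.5]
opening: 0.0556
gripper_force: 0.0
```

Request:
play_rows(delta_pos=[[0,0,0],[0,0,-0.04],[0,0,-0.05],[0,0,-0.05],[0,0,-0.03],[0,0,0],[0,0,0]], rotation=[[0,0,0],[0,0,0],[0,0,0],[0,0,0],[0,0,0],[0,0,0],[0,0,0]], grip=[0.27,0.27,0.27,0.27,0.27,0.27,0.27])

```text
time: 47.97
position: [0.5353, 0.1052, 0.2383]
orientation: [2.789, 1.444, 0.01]
contact_force: [-0.5, 0.9, 0.2]
opening: 0.0558
gripper_force: 0.0
```

```bash
python3 - <<'E'
from h import *
p,P,c=cap("wrist"); h=cv2.cvtColor(p,cv2.COLOR_RGB2HSV)
m=(h[...,0]>28)&(h[...,0]<65)&(h[...,1]>110)&(h[...,2]>40)&(np.hypot(P[...,0]-.526,P[...,1]-.092)<.07); print("green in bowl",m.sum(),P[m].mean(0))
plan((.4315,.4010,.2,160),(.4315,.4010,.029,160))
E
```

```text
green in bowl 2191 [0.53550755 0.10597904 0.09560818]
t 48.02 pos [0.5339 0.105  0.2361] F [ 0.52  0.69 -0.65] op 0.0558 gf 0.0 j6 0.76
(0.4315, 0.401, 0.2, 160) rot [ 4.000e-04 -1.000e-04 -2.924e-01] n14.7 dpos [0.2633 0.3241 0.0481] n7.6 j6~-29
(0.4315, 0.401, 0.029, 160) rot [0. 0. 0.] n0.0 dpos [ 0.    -0.     0.228] n4.1 j6~-29
```

Request:
play_rows(delta_pos=[[0,0,0],[0,0,0],[0,0,0],[0,0,0],[0,0,0],[0,0,0],[0,0,0],[0,0,0]], rotation=[[0,0,-0.0195],[0,0,-0.0195],[0,0,-0.0195],[0,0,-0.0195],[0,0,-0.0195],[0,0,-0.0195],[0,0,-0.0195],[0,0,-0.0195]], grip=[1,1,1,1,1,1,1,1])

```text
time: 48.68
position: [0.5323, 0.1048, 0.2327]
orientation: [-1.772, -2.59, 0.003]
contact_force: [0.5, -0.4, -0.1]
opening: 0.088
gripper_force: 0.0
```

Request:
play_rows(delta_pos=[[0,0,0],[0,0,0],[0,0,0],[0,0,0],[0,0,0],[0,0,0],[0,0,0]], rotation=[[0,0,-0.0195],[0,0,-0.0195],[0,0,-0.0195],[0,0,-0.0195],[0,0,-0.0195],[0,0,-0.0195],[0,0,-0.0195]], grip=[1,1,1,1,1,1,1])

```text
time: 49.27
position: [0.5323, 0.1048, 0.2327]
orientation: [-0.534, -3.092, 0.001]
contact_force: [-0.1, 1.0, 0.4]
opening: 0.0884
gripper_force: 0.0
```

Request:
play_rows(delta_pos=[[0.0329,0.0405,0.006],[0.0329,0.0405,0.006],[0.0329,0.0405,0.006],[0.0329,0.0405,0.006],[0.0329,0.0405,0.006],[0.0329,0.0405,0.006],[0.0329,0.0405,0.006],[0.0329,0.0405,0.006]], rotation=[[0,0,0],[0,0,0],[0,0,0],[0,0,0],[0,0,0],[0,0,0],[0,0,0],[0,0,0]], grip=[1,1,1,1,1,1,1,1])

```text
time: 49.93
position: [0.429, 0.4015, 0.1969]
orientation: [-0.544, -3.092, 0.003]
contact_force: [-0.0, 0.5, -0.8]
opening: 0.0881
gripper_force: 0.0
```

Request:
play_rows(delta_pos=[[0,0,0.05],[0,0,0],[0,0,0],[0,0,0]], rotation=[[0,0,0],[0,0,0],[0,0,0],[0,0,0]], grip=[1,1,1,1])

```text
time: 50.27
position: [0.4307, 0.3998, 0.161]
orientation: [-0.545, -3.092, 0.002]
contact_force: [-0.1, -1.0, 1.4]
opening: 0.0883
gripper_force: 0.0
```

```bash
python3 - <<'E'
from h import *
plan((.4315,.4010,.029,160))
p,P,c=cap("top"); Z=P[...,2]; h=cv2.cvtColor(p,cv2.COLOR_RGB2HSV)
m=(h[...,0]>20)&(h[...,0]<33)&(h[...,1]>110)&(np.hypot(P[...,0]-.431,P[...,1]-.4)<.06); print("lemon top",m.sum(),P[m].mean(0) if m.any() else 0)
E
```

```text
t 50.27 pos [0.4307 0.3998 0.161 ] F [-0.07 -0.95  1.44] op 0.0883 gf 0.0 j6 -0.52
(0.4315, 0.401, 0.029, 160) rot [-0.0003 -0.0002  0.0001] n0.0 dpos [-0.0005  0.0019  0.1761] n3.2 j6~-29
lemon top 88 [0.43270701 0.38636838 0.09650527]
```

Descend, grip, lift.

Request:
play_rows(delta_pos=[[0,0.0015,0.045],[0,0,0.045],[0,0,0.045],[0,0,0.04],[0,0,0],[0,0,0],[0,0,0],[0,0,0]], rotation=[[0,0,0],[0,0,0],[0,0,0],[0,0,0],[0,0,0],[0,0,0],[0,0,0],[0,0,0]], grip=[1,1,1,1,1,-1,-1,-1])

```text
time: 50.98
position: [0.434, 0.4035, 0.0342]
orientation: [0.545, 3.09, 0.008]
contact_force: [-0.7, 0.5, -0.4]
opening: 0.0703
gripper_force: 0.0
```

Request:
play_rows(delta_pos=[[0,0,0],[0,0,0],[0,0,0],[0,0,-0.03],[0,0,-0.05],[0,0,-0.05],[0,0,-0.05],[0,0,-0.04]], rotation=[[0,0,0],[0,0,0],[0,0,0],[0,0,0],[0,0,0],[0,0,0],[0,0,0],[0,0,0]], grip=[-1,-1,-1,-1,-1,-1,-1,-1])

```text
time: 51.65
position: [0.4319, 0.4024, 0.1993]
orientation: [0.544, 3.092, 0.005]
contact_force: [0.1, 0.5, -0.3]
opening: 0.0493
gripper_force: 15.0
```

```bash
python3 - <<'E'
from h import *
u=np.array([.57,.82]); b=np.array([.526,.092])-u*.018
plan((*b,.2,55),(*b,.118,55))
E
```

```text
t 51.65 pos [0.4319 0.4024 0.1993] F [ 0.09  0.48 -0.29] op 0.0493 gf 15.0 j6 -0.52
(np.float64(0.51574), np.float64(0.07724), 0.2, 55) rot [ 0.0006 -0.0004  0.2918] n14.7 dpos [-0.291   0.3402 -0.001 ] n8.1 j6~42
(np.float64(0.51574), np.float64(0.07724), 0.118, 55) rot [0. 0. 0.] n0.0 dpos [-0.     -0.      0.1093] n2.0 j6~42
```

Request:
play_rows(delta_pos=[[0,0,0],[0,0,0],[0,0,0],[0,0,0],[0,0,0],[0,0,0],[0,0,0],[0,0,0]], rotation=[[0,0,0.0195],[0,0,0.0195],[0,0,0.0195],[0,0,0.0195],[0,0,0.0195],[0,0,0.0195],[0,0,0.0195],[0,0,0.0195]], grip=[-1,-1,-1,-1,-1,-1,-1,-1])

```text
time: 52.32
position: [0.4313, 0.4019, 0.1961]
orientation: [-1.944, -2.468, -0.002]
contact_force: [0.2, -0.1, -0.2]
opening: 0.0496
gripper_force: 15.0
```

Request:
play_rows(delta_pos=[[0,0,0],[0,0,0],[0,0,0],[0,0,0],[0,0,0],[0,0,0],[0,0,0],[0,0,0]], rotation=[[0,0,0.0195],[0,0,0.0195],[0,0,0.0195],[0,0,0.0195],[0,0,0.0195],[0,0,0.0195],[0,0,0.0188],[0,0,0]], grip=[-1,-1,-1,-1,-1,-1,-1,-1])

```text
time: 52.98
position: [0.4314, 0.4019, 0.1961]
orientation: [-2.788, -1.446, -0.001]
contact_force: [0.2, -0.2, -0.3]
opening: 0.0497
gripper_force: 15.0
```

Request:
play_rows(delta_pos=[[-0.0364,0.0425,0],[-0.0364,0.0425,0],[-0.0364,0.0425,0],[-0.0364,0.0425,0],[-0.0364,0.0425,0],[-0.0364,0.0425,0],[-0.0364,0.0425,0],[-0.0364,0.0425,0]], rotation=[[0,0,0],[0,0,0],[0,0,0],[0,0,0],[0,0,0],[0,0,0],[0,0,0],[0,0,0]], grip=[-1,-1,-1,-1,-1,-1,-1,-1])

```text
time: 53.65
position: [0.5146, 0.0772, 0.1961]
orientation: [-2.783, -1.456, -0.003]
contact_force: [0.5, 0.6, -0.6]
opening: 0.0497
gripper_force: 15.0
```

Request:
play_rows(delta_pos=[[0,0,0],[0,0,0],[0,0,0]], rotation=[[0,0,0],[0,0,0],[0,0,0]], grip=[-1,-1,-1])

```text
time: 53.9
position: [0.5144, 0.0791, 0.1957]
orientation: [-2.785, -1.451, -0.002]
contact_force: [0.2, -0.2, 0.0]
opening: 0.0496
gripper_force: 15.0
```

```bash
python3 - <<'E'
from h import *
u=np.array([.57,.82]); b=np.array([.526,.092])-u*.018
plan((*b,.118,55))
E
```

```text
t 53.90 pos [0.5144 0.0791 0.1957] F [ 0.23 -0.21  0.03] op 0.0496 gf 15.0 j6 0.71
(np.float64(0.51574), np.float64(0.07724), 0.118, 55) rot [-0.0001 -0.0002  0.0001] n0.0 dpos [-0.001   0.0029  0.1036] n1.9 j6~42
```

Request:
play_rows(delta_pos=[[0,0.002,0.04],[0,0,0.035],[0,0,0.015],[0,0,0.013],[0,0,0],[0,0,0]], rotation=[[0,0,0],[0,0,0],[0,0,0],[0,0,0],[0,0,0],[0,0,0]], grip=[-1,-1,-1,-1,-1,-1])

```text
time: 54.4
position: [0.5157, 0.0794, 0.1185]
orientation: [-2.784, -1.453, -0.001]
contact_force: [-0.9, -0.1, -0.8]
opening: 0.05
gripper_force: 15.0
```

Request:
play_rows(delta_pos=[[0,0,0],[0,0,0],[0,0,0],[0,0,0],[0,0,-0.03],[0,0,-0.05],[0,0,-0.05],[0,0,-0.03]], rotation=[[0,0,0],[0,0,0],[0,0,0],[0,0,0],[0,0,0],[0,0,0],[0,0,0],[0,0,0]], grip=[0.45,0.45,0.45,0.45,0.45,0.45,0.45,0.45])

```text
time: 55.07
position: [0.5173, 0.0784, 0.2427]
orientation: [2.786, 1.45, 0.009]
contact_force: [2.0, -0.3, 0.5]
opening: 0.0641
gripper_force: 0.0
```

Request:
play_rows(delta_pos=[[0,0,-0.03],[-0.04,0,0],[-0.04,0,0],[-0.04,0,0],[-0.04,0,0],[0,0,0],[0,0,0],[0,0,0]], rotation=[[0,0,0],[0,0,0],[0,0,0],[0,0,0],[0,0,0],[0,0,0],[0,0,0],[0,0,0]], grip=[0.45,0.45,0.45,0.45,0.45,0.45,0.45,0.45])

```text
time: 55.73
position: [0.4474, -0.02, 0.2612]
orientation: [-2.787, -1.449, -0.004]
contact_force: [0.5, 1.1, 0.3]
opening: 0.064
gripper_force: 0.0
```

```bash
python3 - <<'E'
from h import *
p,P,c=cap("wrist"); q,_,_=cap("scene")
save("pics/f.png",np.hstack([p[:, :],q]),.62)
try: tab("top")
except Exception as e: print(e)
p,P,c=cap("top"); save("pics/g.png",p[160:320,130:490],2.2)
E
```

```text
top 0 0
flange z nan tab ((0.0, 0.0), (0.0, 0.0), 0.0) 0 nan
  return np.nanmean(a, axis, out=out, keepdims=keepdims)
  return _methods._mean(a, axis=axis, dtype=dtype,
  ret = ret.dtype.type(ret / rcount)
```

View pics/f.png

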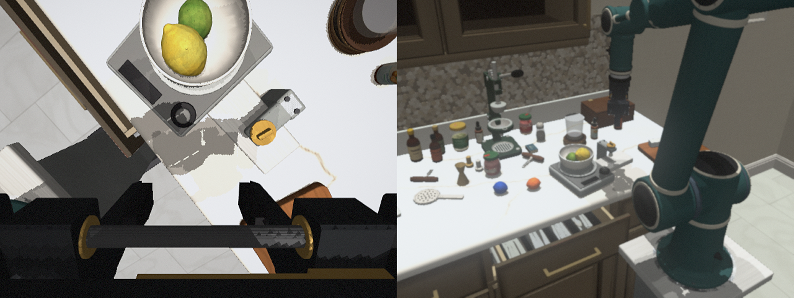

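View pics/g.png

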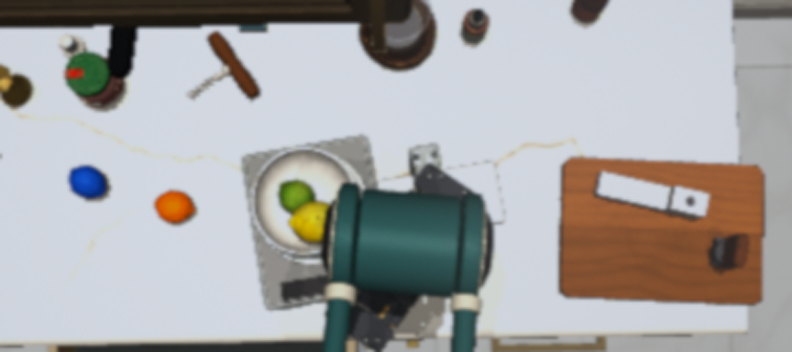

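Both fruits are in the bowl, at (197,20) and (184,48) in the left image. The block and driver are on the board, and the look-alikes have not moved. I'll do one last numeric check of the bowl and hand in.

```bash
python3 - <<'E'
from h import *
p,P,c=cap("top"); Z=P[...,2]
m=(abs(np.hypot(P[...,0]-.526,P[...,1]-.092)-.062)<.012)&(Z>.099)&(Z<.112)
t=P[m][:,:2]; A=np.c_[2*t,np.ones(len(t))]; s=np.linalg.lstsq(A,(t**2).sum(1),rcond=None)[0]; print(s[:2],len(t))
if np.hypot(s[0]-.526,s[1]-.0908)<.012: print(env.hand_in())
E
```

```text
[0.5279996  0.09527437] 170
the job is handed in; nothing more can be done
None
```

The job is handed in at about 56 s and all steps were done in order. The screw is set so the block dragged under the foot, block and driver are back on the board, and the bowl sits about 5 mm or less off the pan centre. The tare button was pressed to its stop, and the lime and the lemon (the only two to be weighed that I could see) are in the bowl.

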